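# Move dried slide carriers from latched hooks to the loading deck

## Robot

A 7-joint arm with a two-finger parallel gripper is mounted at the origin on the work surface. World frame = base frame: x ahead of the robot, y to its left, z up, the work surface at z = 0. Lengths are in mm, angles in degrees, forces in N, time in s.
With the tool pointing down it reaches from about 400 to 900 mm from the base axis. Payload 5.6 kg.
Tool frame: the origin (TCP) lies midway between the tips of the shut fingers; the grasp point (between the pads) lies 19 mm behind it; z points along the fingers, y is the direction in which the jaws open and shut (so a half turn about z gives the same grasp; the last joint's range is limited). The gripper opens to 92 mm and grips with 3 to 60 N. Pads are 20 mm wide; open, the fingers measure 128 mm over their backs; the gripper's body (75 mm by 189 mm) begins 69 mm behind the grasp point.
Start: joints at [63.255, 26.786, -0.665, 91.828, 0.344, 61.387, -3.226], TCP at [267.258, -592.523, 191.492] pointing down, gripper open.
Joint ranges: [-144.91, 144.91], [-17.63, 115.5], [-89.93, 88.59], [15.96, 139.68], [-74.01, 254.01], [8.47, 105.57], [-167.45, 167.45]. Speed limits (degrees/s): [147.25, 147.25, 180, 180, 180, 180, 180].

## Interface

Orientations are given as a 3x3 rotation matrix whose columns are the frame's x, y, z axes.
In Python, from plant import robot, let_go, grab, eyes, readout gives the robot as it stands. Calls block until the motion is done:
- robot.reach(position, orientation): joint-space move of the TCP to a pose.
- robot.move_l(position, orientation=None, vel=150): straight line of the TCP; orientation=None keeps the orientation; vel is the mean speed in mm/s.
- robot.move_joints(angles): joint-space move.
- let_go() and grab(grasp_force=None): open the fingers fully, or close them until they stop; grasp_force is the grip in N (None keeps the last).
- robot.sleep(seconds).
- robot.solve_ik(position, orientation): joint angles nearest the present ones, or None.
- eyes.grab_frame(name): name is "scene" or "top"; returns a dict with "frame" (400x640x3 uint8, blue, green, red), "range_z" (400x640 float32, mm along the optical axis (not along the pixel's ray), 0 where there is no reading), "fx", "fy", "cx", "cy" (pixels), "camera_from_world" (4x4, takes a point from world to camera coordinates). Camera axes: x right, y up, looking along -z (the intrinsics and any distortion apply to the point x, -y, -z); pixel columns grow to the right and rows downward; lengths in mm; the calibration is good to about 2 mm. A picture is of the moment at which its call begins.
A pose or a line that the arm cannot do raises robot.IKError and nothing moves.
- robot.close_job(): hands the job in, once; it reports no verdict.
Readings, each from a call of its own:
- readout.current_t(): time.
- readout.current_q(): joint angles.
- readout.current_qd(): joint speeds.
- readout.current_joint_efforts(): joint torques, N m.
- readout.current_tcp_pos(): TCP position.
- readout.current_tcp_rot(): TCP orientation.
- readout.current_wrist_force(): force on the tool from outside, world axes, zero at the start.
- readout.current_ft_torque(): the same for the moment, N m.
- readout.current_opening(): finger opening in mm.
Only numpy, scipy, OpenCV 4.12 (cv2) and the standard library are available. Lean on these libraries where they do the work, as an engineer would, in place of code of your own. Each camera call takes 0.05 s, during which the arm holds its last target.

## Task

Take every slide carrier off the drip rack, holding it by its grip tab with no more than 30 N: push each one back against its hook's sprung keeper until it clears the nose, then lift it off, and stand it upright, fully home, in a nest of its own on the loading deck. When all are in, push the roller arm of the limit switch beside the deck sideways until it trips and let it spring back. Leave the beaker, bottle and slide box where they are.

Things in the scene. Friction and masses are not known exactly. Their poses are not given: they have to be found in the camera images.
- carrier1: Slide carrier (may be absent): open steel box 60 (x) x 86 (y) x 30 mm with glass slides, origin under its centre. Above it a bail: two legs 38 to 43 mm out along y, 8 mm deep in x, and between them a level round pin along y, 8 mm diameter, centre 95 mm above the underside, with a grip tab at its middle. z up when it stands. 110 to 230 g. The same turned half round.
- tab1 (a point): Grip tab of carrier1: grey plastic, 10 mm thick (x), 26 mm wide (y), 36 mm tall, standing on the middle of the pin. The point is 110 mm above the carrier's underside, 15 mm above the pin's centre, 15 mm below the tab's top. The tab breaks at more than 30 N of grip.
- carrier2: Another slide carrier like carrier1 (may be absent), origin under its centre, same axes and sizes.
- tab2 (a point): Grip tab of carrier2: grey plastic, 10 mm thick (x), 26 mm wide (y), 36 mm tall, standing on the middle of the pin. The point is 110 mm above the carrier's underside, 15 mm above the pin's centre, 15 mm below the tab's top. The tab breaks at more than 30 N of grip.
- carrier3: Another slide carrier like carrier1 (may be absent), origin under its centre, same axes and sizes.
- tab3 (a point): Grip tab of carrier3: grey plastic, 10 mm thick (x), 26 mm wide (y), 36 mm tall, standing on the middle of the pin. The point is 110 mm above the carrier's underside, 15 mm above the pin's centre, 15 mm below the tab's top. The tab breaks at more than 30 N of grip.
- carrier4: Another slide carrier like carrier1 (may be absent), origin under its centre, same axes and sizes.
- tab4 (a point): Grip tab of carrier4: grey plastic, 10 mm thick (x), 26 mm wide (y), 36 mm tall, standing on the middle of the pin. The point is 110 mm above the carrier's underside, 15 mm above the pin's centre, 15 mm below the tab's top. The tab breaks at more than 30 N of grip.
- rack: Steel drip rack, fixed, with four hook stations 112 mm apart along its y; origin on the bench below the line of hook seats, x away from the robot into the rack. Base plate 12 mm high, 430 mm long in y, x from -50 to +120 mm. Rear beam from x = +80 mm on, top 164 mm up. Hook noses reach 186 mm, keepers 192 mm above the bench. Hanging carriers are 75 mm off the bench.
- hook1 (a point): Hook station 1: the point is the seat of a hanging pin's centre, 170 mm up, axes as the rack. Two prongs 5 mm thick, centred 24.5 mm to each side in y, fingers fit between. Each has a level floor 4 to 10 mm below the point, running back to the beam, a front wall at x -12 to -6 mm, and a nose over the seat, x -12 to +7 mm, 10 to 16 mm above the point.
- hook2 (a point): Hook station 2, like hook1. A pin on its seat is under the nose and cannot be lifted. Raise it 2 to 3 mm off the floor (on the floor it drags), push it about 16 mm in +x against the keeper, and it can be lifted past the nose. With the pin 32 mm or more above the seat, draw the carrier out about 60 mm in -x before any other move: the prongs are inside its bail.
- hook3 (a point): Hook station 3, like hook1 and hook2.
- hook4 (a point): Hook station 4, like hook1 and hook2.
- keeper1 (a joint): Sprung keeper of hook1 (all four alike), in rad: 0 shut, up to 0.95 open. One part, two dark upright arms outside the prongs (29 to 34 mm from the middle in y), pivoted 16 mm below the seat, reaching 22 mm above it. Shut, its face is at x = +9 mm behind the pin; a pin pushed 16 mm in +x opens it to about 0.6 with 2 N rising to 6 N. It springs shut by itself.
- nest1 (a point): Nest 1 of the white loading deck (fixed; four nests, 72 mm apart in x, 98 mm in y): a shallow place 68 (x) x 94 (y) mm between rims 6 mm high. The point is the centre of its floor, 20 mm above the bench; z up. A carrier stands in it with its pin along y, either way round.
- nest2 (a point): Nest 2 of the white loading deck (fixed; four nests, 72 mm apart in x, 98 mm in y): a shallow place 68 (x) x 94 (y) mm between rims 6 mm high. The point is the centre of its floor, 20 mm above the bench; z up. A carrier stands in it with its pin along y, either way round.
- nest3 (a point): Nest 3 of the white loading deck (fixed; four nests, 72 mm apart in x, 98 mm in y): a shallow place 68 (x) x 94 (y) mm between rims 6 mm high. The point is the centre of its floor, 20 mm above the bench; z up. A carrier stands in it with its pin along y, either way round.
- nest4 (a point): Nest 4 of the white loading deck (fixed; four nests, 72 mm apart in x, 98 mm in y): a shallow place 68 (x) x 94 (y) mm between rims 6 mm high. The point is the centre of its floor, 20 mm above the bench; z up. A carrier stands in it with its pin along y, either way round.
- roller (a point): Centre of the black roller (18 mm diameter, 10 mm wide) of the limit switch beside the deck, on an arm 50 mm above its pivot, 112 mm above the bench when upright. x is the way the roller moves sideways (both ways), y the pivot's axis, z up the arm. The grey fixed switch body, 75 mm high, is below, towards -y.
- roller_arm (a joint): Angle of the switch's roller arm in rad: 0 upright, positive with the roller moved to its +x, range -0.9 to 0.9. The switch trips beyond 0.5 either way (roller about 24 mm sideways, about 1.5 N); a spring brings the arm back upright.
- beaker: Bystander: clear beaker, 60 mm across, 75 mm high, origin under its centre.
- reagent: Bystander: amber bottle, 60 mm across, 140 mm high, origin under its centre.
- slidebox: Bystander: flat white plastic box 85 x 60 x 30 mm, origin under its centre.

How it is judged:
By the outcome, as a careful person would: the job done as asked, in the order asked, and still so for the second after the job is handed in, with the robot touching nothing.
Of carrier1, carrier2, carrier3, carrier4 only 3 to 4 are there at a start; the rules pass over those that are not, and their reading is None.
At some moment in a run one of carrier1, carrier2, carrier3, carrier4 may be knocked a few centimetres aside while the robot is not near it.
Once in a run the grip may slacken for a moment while it holds something.
It also fails if it takes over 200 s, if anything falls off the work surface, if the arm or the gripper's body presses on something with over 40 N, if the wrist force passes 120 N, or if a joint passes its speed limit or range.

## Working session

There is one attempt and no reset: what is moved stays moved. The work goes in short steps, each a Python script; the robot and the scene stay as the last script left them, time stands still between calls to the robot, and variables do not carry over. Pictures are saved under pics/ and viewed, and the job is handed in when it is done.

```bash
ls; mkdir -p pics; python3 - <<'E'
from plant import robot, let_go, grab, eyes, readout
import cv2, numpy as np
for n in ("scene","top"):
    f=eyes.grab_frame(n); cv2.imwrite(f"pics/{n}0.png",f["frame"])
    print(n,f["fx"],f["fy"],f["cx"],f["cy"],[k for k in f]); print(np.round(f["camera_from_world"],4).tolist())
    np.savez(f"pics/{n}0.npz",**{k:v for k,v in f.items()})
print(readout.current_t(),readout.current_tcp_rot(),readout.current_wrist_force(),readout.current_opening())
E
```

```text
pics
scene 389.11731654929633 389.11731654929633 326.4846835989862 202.1938787945399 ['frame', 'range_z', 'fx', 'fy', 'cx', 'cy', 'camera_from_world']
[[-0.7517, 0.6594, 0.007, 468.1407], [-0.5069, -0.5846, 0.6335, 215.1507], [0.4219, 0.4726, 0.7737, -1521.5521], [0.0, 0.0, 0.0, 1.0]]
top 370.15961634659203 370.15961634659203 323.82276943289327 194.09855557681456 ['frame', 'range_z', 'fx', 'fy', 'cx', 'cy', 'camera_from_world']
[[0.0096, -0.9996, -0.025, -7.86], [0.9984, 0.0082, 0.0559, -629.6979], [-0.0557, -0.0255, 0.9981, -935.9229], [0.0, 0.0, 0.0, 1.0]]
0.1 [[ 9.11564670e-01  4.11156062e-01 -7.38299346e-04]
 [ 4.11156713e-01 -9.11563606e-01  1.39645282e-03]
 [-9.88467690e-05 -1.57651379e-03 -9.99998752e-01]] [-0.42616578 -1.12741873 -0.1226328 ] 91.7440269768353
```

View pics/scene0.png

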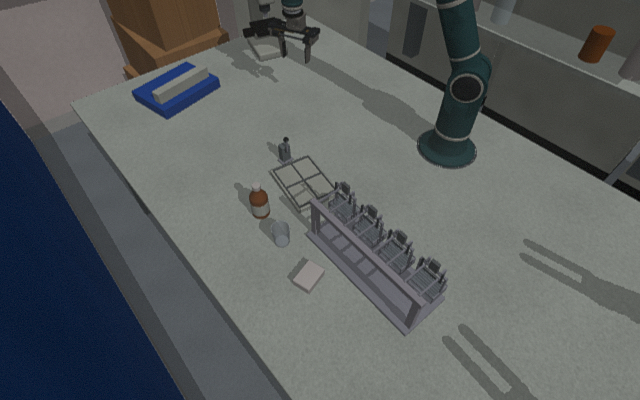

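View pics/top0.png

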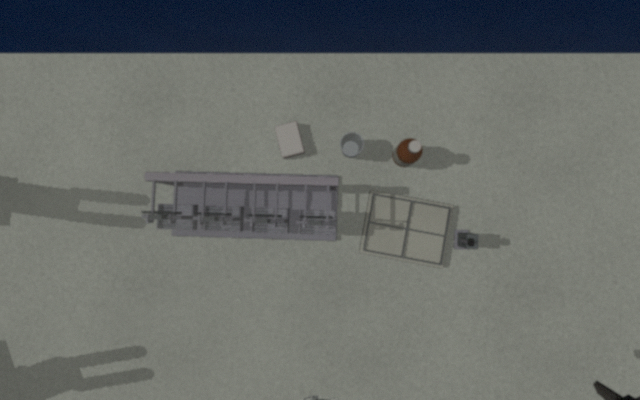

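Four carriers hang on the rack. The deck is at top-image pixels ~(365-455, 195-265) and the switch at ~(467,240). Next I'll enlarge.

```bash
cat > h.py <<'E'
import numpy as np, cv2
def load(n): return dict(np.load(f"pics/{n}.npz"))
def p2w(f,u,v,z=None,world_z=None):
    M=f["camera_from_world"]; Mi=np.linalg.inv(M)
    d=np.array([(u-f["cx"])/f["fx"],-(v-f["cy"])/f["fy"],-1.0])
    if world_z is not None:
        o=Mi[:3,3]; dw=Mi[:3,:3]@d; s=(world_z-o[2])/dw[2]; return o+s*dw
    if z is None: z=f["range_z"][int(round(v)),int(round(u))]
    return (Mi@np.append(d*z,1))[:3]
def w2p(f,p):
    c=f["camera_from_world"]@np.append(p,1); return np.array([f["cx"]+f["fx"]*c[0]/-c[2], f["cy"]+f["fy"]*c[1]/c[2]])
def cloud(f):
    z=f["range_z"]; v,u=np.mgrid[0:400,0:640]
    P=np.stack([(u-f["cx"])/f["fx"]*z,-(v-f["cy"])/f["fy"]*z,-z,np.ones_like(z)],-1)@np.linalg.inv(f["camera_from_world"]).T
    P=P[...,:3]; P[z<=0]=np.nan; return P
def shot(eyes,n,name):
    f=eyes.grab_frame(n); np.savez(f"pics/{name}.npz",**f); return f
def crop(f,name,x0,y0,x1,y1,s):
    im=cv2.resize(f["frame"][y0:y1,x0:x1],None,fx=s,fy=s,interpolation=cv2.INTER_CUBIC)
    im=cv2.convertScaleAbs(im,alpha=1.4); cv2.imwrite(f"pics/{name}.png",im)
E
python3 - <<'E'
from h import *
f=load("top0"); crop(f,"t1",140,160,350,250,3.8); crop(f,"t2",350,180,490,280,5.7)
g=load("scene0"); crop(g,"s1",290,170,460,340,3.5)
E
```

```text
(no output)
```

View pics/t1.png

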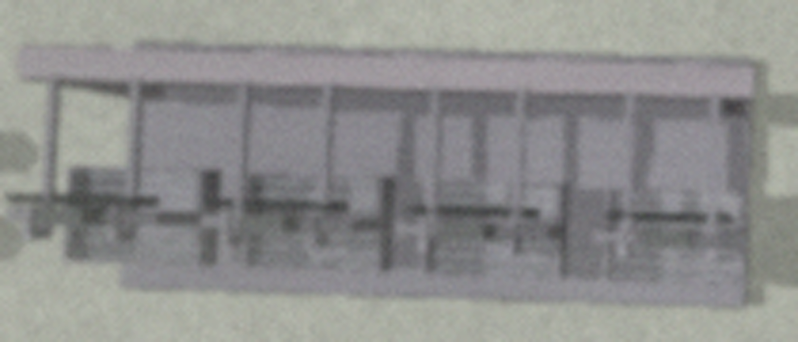

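View pics/t2.png

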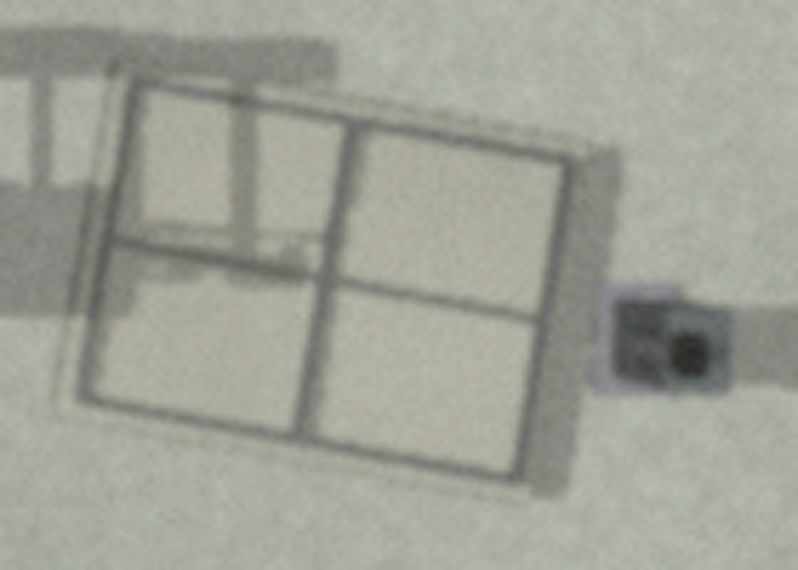

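View pics/s1.png

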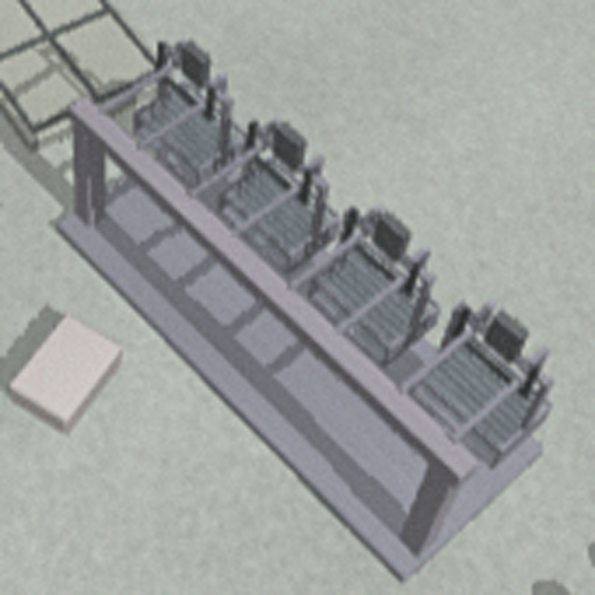

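```bash
python3 - <<'E'
from h import *
np.set_printoptions(precision=1,suppress=True)
for n in("top0","scene0"):
    f=load(n); P=cloud(f)
    # bench
    x,y,z=P[...,0],P[...,1],P[...,2]
    b=(x>400)&(x<460)&(abs(y)<200); print(n,"bench z",np.nanmedian(z[b]), np.nanstd(z[b]))
    m=(z>155)&(z<170)&(x>500)&(x<850)&(y>-100)&(y<550)
    if n=="top0": m&=(np.mgrid[0:400,0:640][0]<190)
    Q=P[m]; print("beam",len(Q),Q.min(0),Q.max(0),np.median(Q,0))
    r=cv2.minAreaRect(Q[:,:2].astype(np.float32)); print(r, cv2.boxPoints(r))
    m=(z>8)&(z<15.5)&(x>450)&(x<850)&(y>-80)&(y<550); Q=P[m]
    r=cv2.minAreaRect(Q[:,:2].astype(np.float32)); print("base",r[0],r[1],r[2], cv2.boxPoints(r), np.median(Q[:,2]))
    m=(z>186)&(z<215)&(x>450)&(x<850)&(y>-80)&(y<550); 
    k,lab,st,c=cv2.connectedComponentsWithStats(m.astype(np.uint8))
    for i in range(1,k):
        if st[i,4]>3: print("hi",st[i],P[lab==i].mean(0),P[lab==i].min(0),P[lab==i].max(0))
E
```

```text
top0 bench z 0.002020188905817122 1.6882526140126282
beam 1952 [629.6 -36.7 155.2] [667.7 393.4 169.4] [652.4 183.2 164.4]
((645.3680419921875, 178.45037841796875), (430.00958251953125, 38.062984466552734), 89.01067352294922) [[622.6 -36.2]
 [660.7 -36.9]
 [668.1 393.1]
 [630.1 393.8]]
base (664.2902221679688, 158.117431640625) (470.6245422363281, 301.6695861816406) 88.8617172241211 [[508.8 -74.2]
 [810.4 -80.1]
 [819.8 390.4]
 [518.2 396.4]] 12.14992359460905
hi [141 212   4   2   5] [578.4 378.2 190.6] [576.7 376.2 187.2] [578.8 381.7 193.7]
hi [171 212   3   2   6] [578.3 314.9 191.8] [577.2 313.2 188.1] [579.4 316.6 193.7]
hi [193 213   4   2   8] [576.7 267.  190.9] [575.6 265.  187. ] [577.7 270.  193.6]
hi [149 215  16   5  75] [568.5 344.1 198.9] [564.2 332.5 186.6] [572.8 361.1 203.2]
hi [168 215   3   9  13] [564.4 323.1 187.5] [555.9 320.  186. ] [572.9 325.6 189.2]
hi [223 214   3   2   6] [575.1 203.5 192.7] [574.1 201.4 191.7] [576.2 205.9 193.7]
hi [246 215   3   2   6] [573.5 155.  191.4] [572.4 153.1 189.6] [574.6 157.1 193. ]
hi [202 217  15   5  70] [565.5 233.2 19
[... 2275 characters left out ...]
 [578.5 206.5 193.5]
hi [394 230   3   3   4] [567.1 211.4 188. ] [564.7 209.2 186.2] [570.4 213.5 189.1]
hi [397 230  11  11  60] [568.2 236.  195.9] [559.5 221.2 186.1] [572.3 247.8 203. ]
hi [407 242   4   5  10] [571.  263.1 188.7] [563.5 259.1 186.3] [578.6 268.6 192.3]
hi [422 257   3   4   8] [578.3 316.1 190.8] [575.  313.5 186.2] [581.4 318.2 194.8]
hi [428 257   4   3   5] [561.6 324.1 187. ] [556.5 322.4 186. ] [567.7 325.4 187.5]
hi [430 259  11  11  65] [570.8 347.3 196.5] [563.7 333.9 187. ] [575.1 359.7 201.9]
hi [443 270   4   3   6] [563.2 373.  187.1] [558.  370.9 186.3] [567.6 374.5 188.4]
hi [442 275   2   3   5] [579.4 379.  189.7] [577.5 376.9 187.4] [581.4 381.3 190.7]
```

```bash
python3 - <<'E'
from h import *
np.set_printoptions(precision=1,suppress=True)
f=load("top0")
px={"TL":(135,82),"TR":(570,158),"BR":(522,478),"BL":(85,400),"C":(328,275),"TM":(352,120),"BM":(303,437),"LM":(110,240),"RM":(545,318)}
W={}
for k,(a,b) in px.items():
    u=350+(a+.5)/5.7-.5; v=180+(b+.5)/5.7-.5; W[k]=p2w(f,u,v,world_z=26); print(k,u,v,W[k],p2w(f,u,v))
g=load("scene0"); crop(g,"s2",260,125,350,220,6.3)
P=cloud(f)
for z0,z1 in((16.,29.),):
    for n in("top0","scene0"):
        P=cloud(load(n));x,y,z=P[...,0],P[...,1],P[...,2]
        m=(z>z0)&(z<z1)&(x>450)&(x<690)&(y>-290)&(y<-75); Q=P[m]; 
        r=cv2.minAreaRect(Q[:,:2].astype(np.float32)); print(n,r,len(Q),np.percentile(Q[:,2],[5,50,95]))
        m=(z>60)&(x>450)&(x<690)&(y>-330)&(y<-190)
        Q=P[m]; print("switch",len(Q),Q.mean(0),Q.min(0),Q.max(0)); m&=z>98; print(P[m])
E
```

```text
TL 373.2719298245614 193.9736842105263 [ 630.6 -128.3   26. ] [ 630.6 -128.2   26.6]
TR 449.5877192982456 207.30701754385964 [ 598.5 -320.6   26. ] [ 598.7 -323.8   15.8]
BR 441.16666666666663 263.4473684210526 [ 457.6 -298.4   26. ] [ 458.  -297.4   29.4]
BL 364.5 249.76315789473682 [ 489.4 -106.5   26. ] [ 489.1 -106.8   23.4]
C 407.13157894736844 227.83333333333331 [ 545.7 -213.8   26. ] [ 545.6 -214.    24.8]
TM 411.3421052631579 200.640350877193 [ 614.5 -224.6   26. ] [ 614.5 -224.5   26.5]
BM 402.7456140350877 256.2543859649123 [ 474.3 -202.6   26. ] [ 473.5 -203.9   18.6]
LM 368.8859649122807 221.69298245614036 [ 560.2 -117.4   26. ] [ 560.2 -117.2   27.9]
RM 445.20175438596493 235.37719298245614 [ 527.7 -309.    26. ] [ 527.8 -308.9   26.4]
top0 ((543.9691772460938, -204.35235595703125), (200.84909057617188, 163.82850646972656), 80.09798431396484) 4688 [17.4 20.2 26.2]<stdin>:16: RuntimeWarning: Mean of empty slice.
  ret = um.true_divide(
Traceback (most recent call last):
ValueError: zero-size array to reduction operation minimum which has no identity
```

View pics/s2.png

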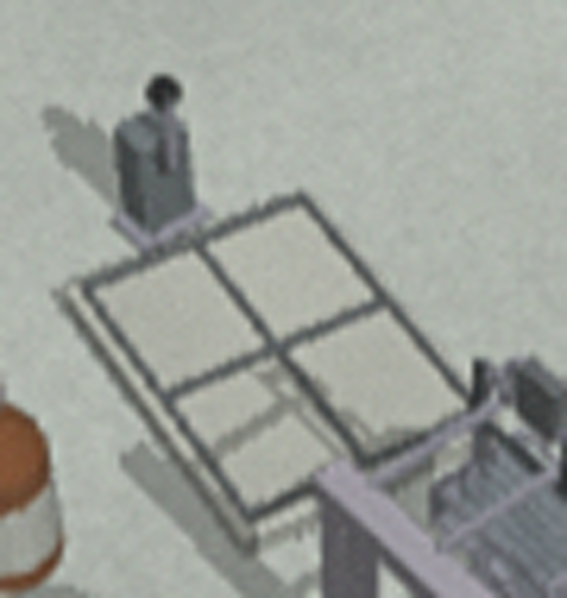

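```bash
python3 - <<'E'
from h import *
from scipy.optimize import least_squares
np.set_printoptions(precision=1,suppress=True)
f=load("top0");g=load("scene0")
loc={"TL":(1,1),"TR":(1,-1),"BR":(-1,-1),"BL":(-1,1),"C":(0,0),"TM":(1,0),"BM":(-1,0),"LM":(0,1),"RM":(0,-1)}
pt={"TL":(135,82),"TR":(570,158),"BR":(522,478),"BL":(85,400),"C":(328,275),"TM":(352,120),"BM":(303,437),"LM":(110,240),"RM":(545,318)}
ps={"TL":(255,512),"TR":(88,288),"BR":(303,197),"BL":(470,405),"C":(275,347),"TM":(172,397),"RM":(205,243),"BM":(380,300),"LM":(365,458)}
def ob(d,x0,y0,s): return {k:np.array([x0+(a+.5)/s-.5,y0+(b+.5)/s-.5]) for k,(a,b) in d.items()}
pt=ob(pt,350,180,5.7);ps=ob(ps,260,125,6.3)
def res(p,which):
    c,s=np.cos(p[2]),np.sin(p[2]);r=[]
    for fr,d in which:
        for k,uv in d.items():
            a,b=loc[k][0]*72,loc[k][1]*98
            r.append(w2p(fr,[p[0]+c*a-s*b,p[1]+s*a+c*b,26])-uv)
    return np.ravel(r)
for w in ([(f,pt)],[(g,ps)],[(f,pt),(g,ps)]):
    o=least_squares(res,[545,-213,-.16],args=(w,)); print(o.x,np.degrees(o.x[2]),np.abs(o.fun).max())
for n,fr,(u0,v0,u1,v1) in(("top",f,(452,226,482,252)),("scene",g,(272,132,296,168))):
    P=cloud(fr)[v0:v1,u0:u1]; im=fr["frame"][v0:v1,u0:u1].mean(-1)
    m=(P[...,2]>30)
    print(n); 
    for q,i in zip(P[m],im[m]):
        if q[2]>66: print(q,int(i))
E
```

```text
[ 544.3 -213.4   -0.2] -9.283263809763072 0.5656500962323889
[ 543.6 -212.1   -0.2] -9.71743371272521 1.701798478493231
[ 544.  -213.1   -0.2] -9.402330899322306 1.9022101849839714
top
[ 533.9 -345.1   70.7] 57
[ 534.1 -345.8   75.2] 63
[ 534.  -349.1   72.6] 71
[ 534.2 -350.6   74.9] 71
[ 534.3 -352.2   77. ] 70
[ 534.1 -356.    73. ] 72
[ 534.2 -358.5   72.9] 73
[ 534.1 -361.5   71.1] 72
[ 534.2 -363.2   72.9] 78
[ 534.2 -365.7   72.6] 81
[ 534.2 -368.6   71. ] 81
[ 531.3 -343.7   67.8] 58
[ 531.7 -343.7   74.3] 63
[ 531.7 -345.9   74.8] 74
[ 531.8 -348.3   74.8] 77
[ 531.9 -350.    76.5] 78
[ 531.8 -353.4   73.6] 79
[ 531.8 -355.4   74.6] 76
[ 531.9 -357.5   75.3] 75
[ 531.9 -360.    75. ] 75
[ 531.9 -362.9   73.5] 72
[ 531.8 -365.8   72.1] 74
[ 531.9 -367.8   73.1] 79
[ 531.9 -370.    73.4] 78
[ 529.1 -344.8   71.1] 62
[ 529.4 -345.4   76.2] 68
[ 529.4 -348.1   75.3] 80
[ 529.4 -350.9   73.9] 74
[ 529.4 -353.    74.7] 78
[ 529.5 -355.3   75. ] 76
[ 529.5 -357.9   74.3] 78
[ 529.6 -359.4   76.6] 78
[ 529.6 -362.2   75.4] 76
[ 529.5 -365.4   73.1] 79
[ 529.5 -367.7   73.3] 76
[ 529
[... 6346 characters left out ...]
6
[ 521.7 -349.7   71.1] 78
[ 518.7 -347.8   70.7] 55
[ 521.2 -337.5   79.4] 69
[ 519.  -334.4   80.2] 87
[ 508.9 -342.9   68.2] 72
[ 536.8 -360.1   68.1] 50
[ 535.1 -356.1   69.9] 52
[ 535.5 -348.8   75.3] 72
[ 533.3 -345.7   76. ] 81
[ 528.1 -347.1   72. ] 86
[ 525.7 -344.3   72.4] 70
[ 520.5 -345.6   68.5] 52
[ 522.5 -336.1   76.3] 67
[ 519.9 -333.6   76.5] 87
[ 512.7 -337.8   69.2] 70
[ 508.3 -338.    66.4] 74
[ 537.  -353.8   67.8] 49
[ 535.8 -349.2   70.3] 52
[ 535.  -343.7   73.7] 69
[ 531.2 -343.1   71.8] 68
[ 526.1 -344.3   67.9] 61
[ 522.8 -342.8   66.9] 46
[ 521.4 -338.4   69.2] 64
[ 519.8 -334.3   71. ] 83
[ 537. -348.   67.] 52
[ 535.8 -343.3   69.6] 67
[ 526.8 -337.5   68.2] 45
```

```bash
cat >> h.py <<'E'
from plant import robot, let_go, grab, eyes, readout
PSI=np.radians(-1.0); DECK=np.array([544.0,-213.1]); DPSI=np.radians(-9.35)
HOOK={1:(566.9,347.1),2:(564.9,235.2),3:(562.9,123.4),4:(560.9,11.5)}
def Rz(psi,flip=False):
    s=-1 if flip else 1
    y=np.array([np.cos(psi),np.sin(psi),0])*s; z=np.array([0,0,-1.]); return np.column_stack([np.cross(y,z),y,z])
def nest(a,b,off=0):
    c,s=np.cos(DPSI),np.sin(DPSI); x,y=36*a+off,49*b
    return DECK+[c*x-s*y,s*x+c*y]
def st(msg=""):
    print(msg,"t%.1f"%readout.current_t(),"tcp",np.round(readout.current_tcp_pos(),1),"F",np.round(readout.current_wrist_force(),1),"M",np.round(readout.current_ft_torque(),2),"op %.1f"%readout.current_opening(),flush=True)
E
python3 - <<'E'
from h import *
np.set_printoptions(precision=1,suppress=True)
for fl in(0,1):
    for i in HOOK:
        print(fl,i,robot.solve_ik([*HOOK[i],170],Rz(PSI,fl)))
    for a in(1,-1):
        for b in(-1,1): print(fl,a,b,nest(a,b),robot.solve_ik([*nest(a,b),120],Rz(DPSI,fl)))
E
```

```text
0 1 [  4.   45.4 -61.9  88.   41.3  72.  -65. ]
0 2 [ 13.7  37.4 -57.   96.   34.   65.7 -53.5]
0 3 [ 14.5  26.8 -39.2 101.7  19.5  58.5 -33.1]
0 4 [ 22.9  24.1 -34.8 103.9  16.1  57.  -19.4]
0 1 -1 [ 571.6 -267.3] [ 35.6  31.  -18.5  97.1  11.7  53.8   3.3]
0 1 1 [ 587.5 -170.6] [ 30.3  30.  -23.1  99.7  14.2  53.2  -7.9]
0 -1 -1 [ 500.5 -255.6] [ 39.3  25.  -19.7 106.9  10.7  49.9   5. ]
0 -1 1 [ 516.4 -158.9] [ 34.   24.  -25.3 109.5  13.2  49.3  -7.4]
1 1 [  8.7  54.7 -76.2  87.7  53.5  80.2 107.6]
1 2 [ 21.6  49.7 -76.   95.5  49.8  75.7 115.4]
1 3 [ 34.5  45.9 -75.8 100.6  46.9  72.5 125.7]
1 4 [ 46.8  44.1 -75.6 102.7  45.5  71.  137.1]
1 1 -1 [ 571.6 -267.3] [   9.6   29.7   16.9   99.   -10.4   52.8 -158.7]
1 1 1 [ 587.5 -170.6] [ -34.9   52.6   76.8  103.9  -54.8   71.2 -130.8]
1 -1 -1 [ 500.5 -255.6] [  11.4   23.4   15.4  108.8   -8.    48.8 -158.5]
1 -1 1 [ 516.4 -158.9] [ -39.5   45.2   77.3  113.9  -50.    64.6 -129.5]
```

```bash
python3 - <<'E'
from h import *
p=readout.current_tcp_pos(); robot.move_l([p[0],p[1],300])
R=Rz(PSI); h=HOOK[4]
robot.reach([559.8,11.2,260],R); st("above")
robot.move_l([559.8,11.2,172],R,vel=80); st("down")
f=shot(eyes,"scene","sc_a"); crop(f,"sc_a",300,140,400,240,6)
E
```

```text
above t3.4 tcp [560.    9.7 259.9] F [-0.8 -0.1 -0.7] M [-0.05 -0.1   0.02] op 92.1
down t4.6 tcp [560.2  11.3 172.5] F [0.2 0.3 0.4] M [-0.03 -0.07 -0.  ] op 92.0
```

View pics/sc_a.png

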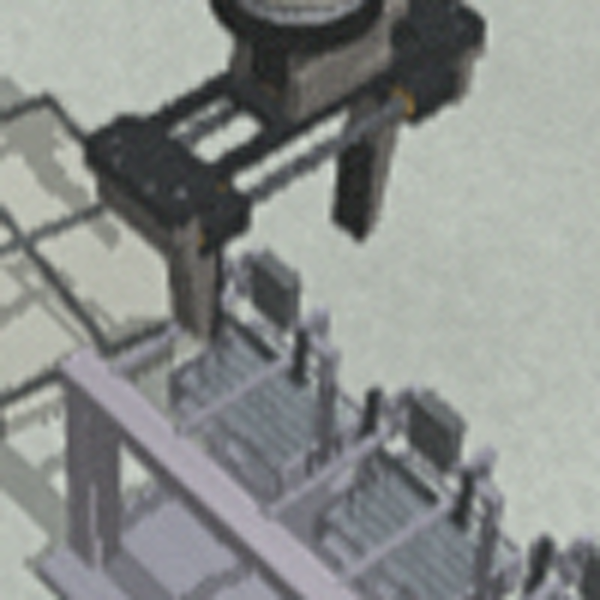

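The open fingers straddle the tab: their tips are at (205,330) and (355,235) in the crop, with the tab between them at (272,290). Now I'll grip, free it and draw it out.

```bash
cat >> h.py <<'E'
UX=np.array([np.cos(PSI),np.sin(PSI),0])
def take(dz=3):
    grab(25); robot.sleep(.3); st("gripped")
    p=np.array(readout.current_tcp_pos()); R=Rz(PSI)
    return p
def unhook(p):
    R=Rz(PSI)
    q=p+[0,0,3]; robot.move_l(q,R,vel=30); st("raised")
    q=q+17*UX; robot.move_l(q,R,vel=50); robot.sleep(.2); st("pushed")
    q=q+[0,0,34]; robot.move_l(q,R,vel=60); st("lifted")
    q=q-[0,0,0]-78*UX; robot.move_l(q,R,vel=120); st("out")
    q=q+[0,0,62]; robot.move_l(q,R,vel=150); st("up")
E
python3 - <<'E'
from h import *
p=take(); q=p+[0,0,3]; R=Rz(PSI)
robot.move_l(q,R,vel=30); st("raised")
q=q+17*UX; robot.move_l(q,R,vel=50); robot.sleep(.2); st("pushed")
f=shot(eyes,"scene","sc_b"); crop(f,"sc_b",300,140,400,240,6)
E
```

```text
gripped t6.2 tcp [559.7  11.2 172. ] F [-0.8 -0.1  1.1] M [ 0.01  0.14 -0.07] op 9.4
raised t6.4 tcp [559.9  11.2 175. ] F [-0.1 -0.2 -1.4] M [-0.   -0.08  0.01] op 9.5
pushed t7.1 tcp [576.1  10.9 174.8] F [-5.2 -0.5 -1.5] M [-0.08  1.13 -0.05] op 9.1
```

View pics/sc_b.png

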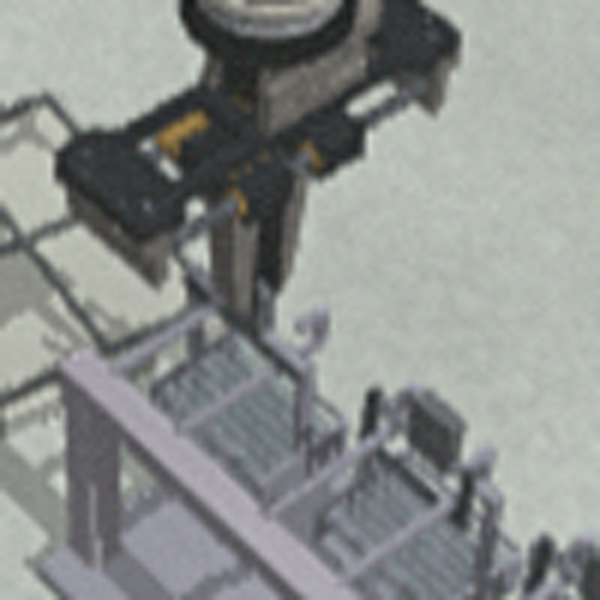

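```bash
python3 - <<'E'
from h import *
R=Rz(PSI); p=np.array(readout.current_tcp_pos()); q=np.array([576.9,10.9,175.])
for dz in (8,16,24,34):
    robot.move_l(q+[0,0,dz],R,vel=60); st("lift%d"%dz)
    F=readout.current_wrist_force()
    if F[2]<-9: print("stop"); raise SystemExit
f=shot(eyes,"scene","sc_c"); crop(f,"sc_c",300,140,400,240,6)
E
```

```text
lift8 t7.5 tcp [578.6  11.1 184.4] F [-1.2  0.2  0.7] M [ 0.05  0.37 -0.04] op 9.5
lift16 t7.7 tcp [577.9  10.9 191.9] F [-1.6 -1.  -0.3] M [ 0.03  0.3  -0.  ] op 9.7
lift24 t8.0 tcp [577.8  10.9 199.7] F [-0.3  0.2 -1.8] M [-0.   -0.05  0.01] op 9.6
lift34 t8.3 tcp [577.3  11.  209.6] F [ 0.3 -0.  -1.5] M [-0.03 -0.13  0.04] op 9.6
```

View pics/sc_c.png

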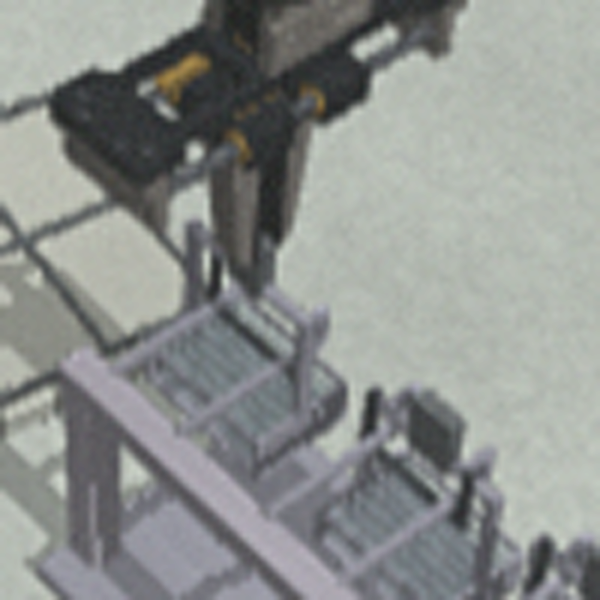

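```bash
cat >> h.py <<'E'
def tonest(a,b,off):
    n=nest(a,b,off); R=Rz(DPSI)
    robot.reach([*n,275],R); robot.sleep(.2); st("over nest")
    return n
E
python3 - <<'E'
from h import *
R=Rz(PSI); q=np.array(readout.current_tcp_pos())
q=q-80*UX; robot.move_l(q,R,vel=120); st("out")
q=q+[0,0,65]; robot.move_l(q,R,vel=150); st("up")
tonest(1,-1,2)
f=shot(eyes,"scene","sc_d"); crop(f,"sc_d",240,90,350,220,4.6)
f=shot(eyes,"top","tp_d"); crop(f,"tp_d",340,150,500,280,4.6)
E
```

```text
out t9.2 tcp [497.9  12.2 209.5] F [-0.5  1.  -0.8] M [-0.   -0.1   0.01] op 9.3
up t9.8 tcp [496.8  12.2 273.5] F [ 0.3 -0.1 -1.9] M [-0.06 -0.09 -0.03] op 9.2
over nest t11.1 tcp [ 573.9 -265.7  275.6] F [-0.9 -0.4 -1.4] M [-0.04 -0.04  0.05] op 9.9
```

View pics/sc_d.png

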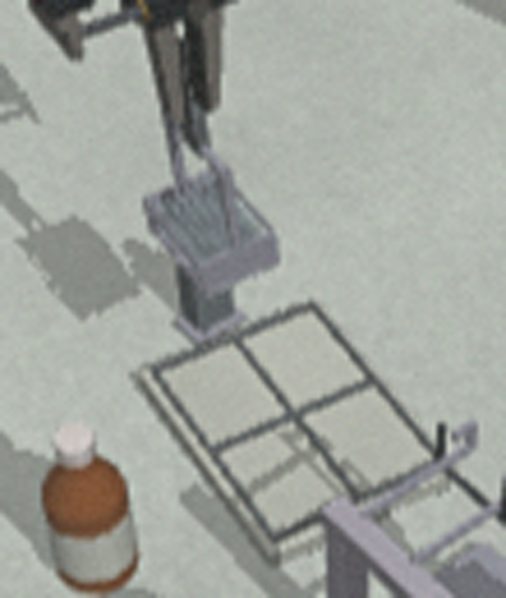

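View pics/tp_d.png

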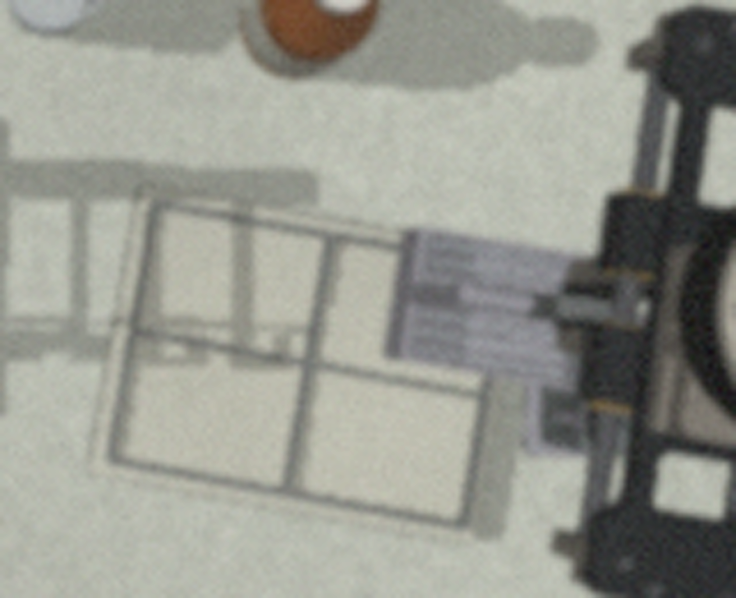

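```bash
cat >> h.py <<'E'
def lower(n,z_home):
    R=Rz(DPSI); robot.move_l([*n,z_home+14],R,vel=120); robot.sleep(.2); st("near"); f0=readout.current_wrist_force()[2]
    z=z_home+14
    while z>z_home-6:
        z-=1.5; robot.move_l([*n,z],R,vel=25); robot.sleep(.1); f=readout.current_wrist_force()-0
        print("%.1f:%.1f"%(z,f[2]-f0),end=" ")
        if f[2]-f0>4.5: break
    st("touch"); return z
E
python3 - <<'E'
from h import *
n=nest(1,-1,2); z=lower(n,117)
f=shot(eyes,"scene","sc_e"); crop(f,"sc_e",240,90,350,220,4.6)
f=shot(eyes,"top","tp_e"); crop(f,"tp_e",340,150,500,280,4.6)
E
```

```text
near t12.8 tcp [ 573.9 -267.8  131.6] F [-0.4  0.3 -2.4] M [ 0.   -0.01  0.03] op 9.5
129.5:1.6 128.0:0.2 126.5:0.3 125.0:1.0 123.5:7.8 touch t14.5 tcp [ 574.2 -267.   124.5] F [-1.5  1.5  5.4] M [ 0.51  0.28 -0.03] op 9.5
```

View pics/sc_e.png

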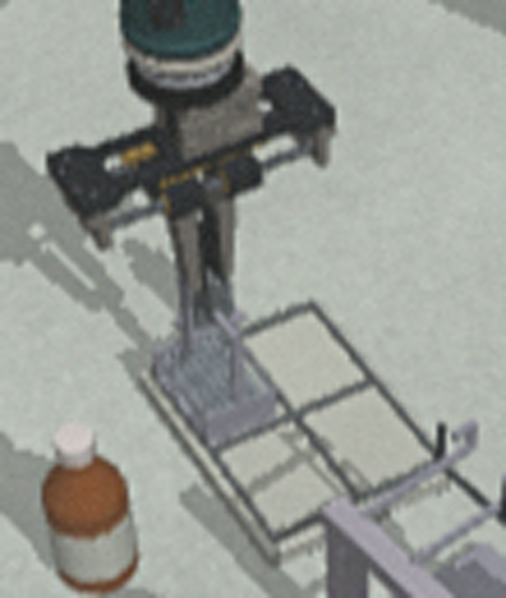

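View pics/tp_e.png

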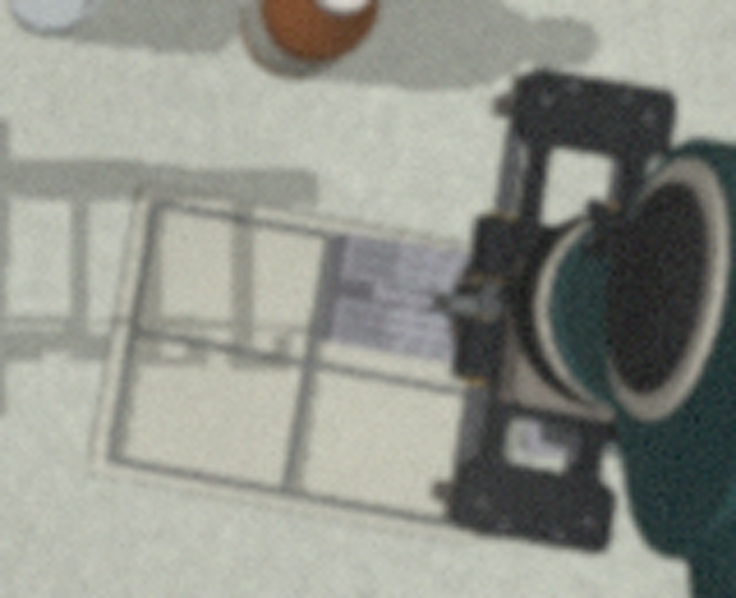

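```bash
python3 - <<'E'
from h import *
np.set_printoptions(precision=1,suppress=True)
n=nest(1,-1,2); c,s=np.cos(DPSI),np.sin(DPSI)
for nm in("tp_e","sc_e"):
    P=cloud(load(nm)); d=P[...,:2]-DECK; lx=d[...,0]*c+d[...,1]*s; ly=-d[...,0]*s+d[...,1]*c; z=P[...,2]
    m=(z>44)&(z<62)&(abs(lx-36)<45)&(ly>-105)&(ly<20)
    print(nm,m.sum(),"lx",np.percentile(lx[m],[1,5,50,95,99]),"ly",np.percentile(ly[m],[1,5,50,95,99]),"z",np.percentile(z[m],[5,50,95]))
    m2=m&(abs(lx-38)<20); print("edge ly", np.sort(ly[m2])[-12:], np.sort(ly[m2])[:6])
    m2=m&(ly>-80)&(ly<-10); print("edge lx", np.sort(lx[m2])[-12:], np.sort(lx[m2])[:12])
d=np.array(readout.current_tcp_pos())[:2]-DECK; print("tcp local",d[0]*c+d[1]*s,-d[0]*s+d[1]*c)
E
```

```text
tp_e 197 lx [11.5 12.3 48.7 70.5 71.2] ly [-65.7 -60.9 -25.5  -2.4  -2.2] z [47.2 55.  58.7]
edge ly [-2.6 -2.5 -2.5 -2.5 -2.4 -2.4 -2.4 -2.3 -2.3 -2.2 -2.2 -2. ] [-62.7 -61.2 -60.9 -60.5 -59.8 -59.6]
edge lx [70.1 70.2 70.5 70.6 70.6 70.6 70.9 71.1 71.1 71.2 71.3 71.4] [11.4 11.5 11.5 11.6 11.7 11.8 11.9 12.  12.1 12.2 12.3 12.4]
sc_e 268 lx [13.1 15.5 44.9 71.9 73.4] ly [-89.3 -86.5 -41.2  -2.3  -0.9] z [45.1 51.6 58.2]
edge ly [-2.5 -2.3 -2.2 -2.2 -2.1 -2.1 -1.8 -1.6 -1.4 -1.2 -1.2 -0.3] [-91.4 -89.5 -89.2 -88.6 -88.1 -87.9]
edge lx [71.1 71.4 71.4 71.9 72.1 72.1 72.4 72.6 73.  73.3 73.8 73.9] [12.8 12.9 12.9 14.  14.  14.  14.  14.2 14.3 15.1 15.5 15.6]
tcp local 38.50348333636106 -48.29670841200902
```

```bash
cat >> h.py <<'E'
def loc2w(lx,ly):
    c,s=np.cos(DPSI),np.sin(DPSI); return DECK+[c*lx-s*ly,s*lx+c*ly]
def boxpos(nm,a,b,z0,z1,verbose=True):
    """local box edges of carrier over nest a,b; z0..z1 = rim heights window of box top"""
    c,s=np.cos(DPSI),np.sin(DPSI)
    P=cloud(load(nm)); d=P[...,:2]-DECK; lx=d[...,0]*c+d[...,1]*s; ly=-d[...,0]*s+d[...,1]*c; z=P[...,2]
    m=(z>z0)&(z<z1)&(abs(lx-36*a)<50)&(abs(ly-49*b)<65)
    m1=m&(abs(ly-49*b)<35); m2=m&(abs(lx-36*a)<22)
    e=[np.percentile(lx[m1],[1.5,98.5]),np.percentile(ly[m2],[1.5,98.5])]
    print(nm,"lx",np.round(e[0],1),"ly",np.round(e[1],1),"n",m.sum())
E
python3 - <<'E'
from h import *
R=Rz(DPSI); p=np.array(readout.current_tcp_pos())
robot.move_l([p[0],p[1],129],R,vel=40)
n=loc2w(38.5-4,-48.3-4); robot.move_l([*n,129],R,vel=40); robot.sleep(.2); st("shift")
f=shot(eyes,"scene","sc_f"); f=shot(eyes,"top","tp_f"); boxpos("tp_f",1,-1,49,66); boxpos("sc_f",1,-1,49,66)
E
```

```text
shift t15.4 tcp [ 569.6 -270.2  128.9] F [-0.1 -0.4 -0.9] M [ 0.03 -0.1   0.02] op 9.1
tp_f lx [ 7.5 67.1] ly [-66.4  -5.5] n 205
sc_f lx [ 8.8 68.9] ly [-92.9  -3.7] n 247
```

```bash
python3 - <<'E'
from h import *
n=loc2w(34.2,-52.6); z=lower(n,113)
E
```

```text
near t15.9 tcp [ 569.2 -270.6  127. ] F [-0.2 -0.3 -1.9] M [-0.02 -0.04 -0.01] op 9.3
125.5:0.1 124.0:-0.1 122.5:0.5 121.0:0.1 119.5:4.6 touch t17.7 tcp [ 569.9 -270.4  120.1] F [1.  1.2 2.7] M [ 0.21 -0.25  0.01] op 9.3
```

```bash
python3 - <<'E'
from h import *
R=Rz(DPSI); n=loc2w(34.2,-52.6)
for z in(118.5,117.5):
    robot.move_l([*n,z],R,vel=25); robot.sleep(.2); st(z)
f=shot(eyes,"scene","sc_g"); f2=shot(eyes,"top","tp_g"); boxpos("tp_g",1,-1,42,58); boxpos("sc_g",1,-1,42,58)
crop(f,"sc_g",250,120,330,190,7); crop(f2,"tp_g",390,190,480,270,7)
E
```

```text
118.5 t18.1 tcp [ 570.7 -270.1  119.8] F [2.3 2.9 5.6] M [ 0.45 -0.35 -0.02] op 9.2
117.5 t18.6 tcp [ 571.5 -269.9  119.5] F [0.9 3.2 8.4] M [ 0.53 -0.46 -0.02] op 9.4
tp_g lx [ 7.6 67.2] ly [-66.2  -5.6] n 193
sc_g lx [ 9.4 68.9] ly [-92.6  -4.6] n 208
```

View pics/sc_g.png

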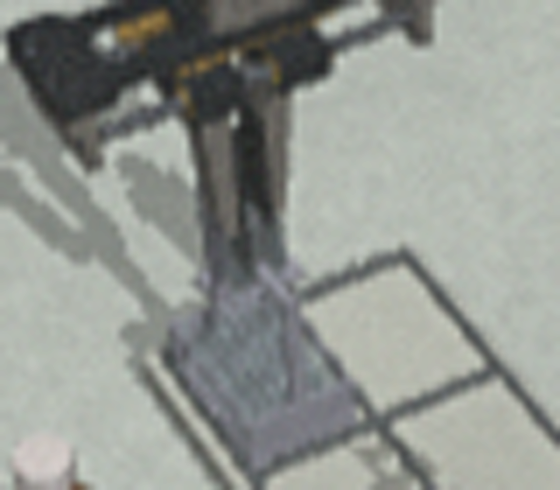

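View pics/tp_g.png

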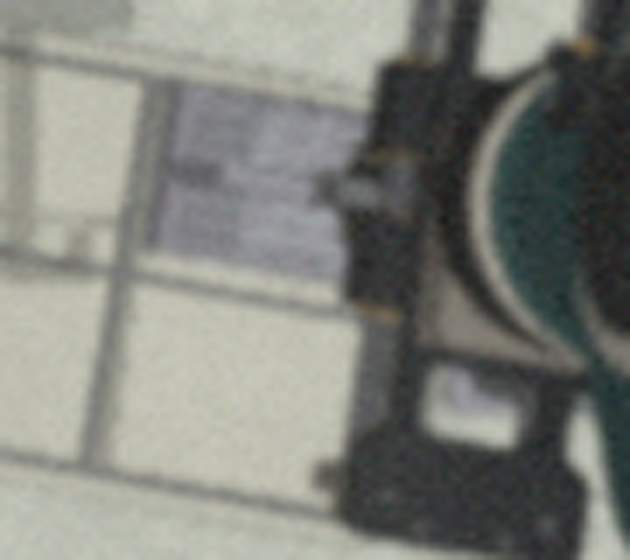

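```bash
python3 - <<'E'
from h import *
p=np.array(readout.current_tcp_pos()); robot.move_l([*loc2w(34.2,-52.6),119.3],Rz(DPSI),vel=25); st()
let_go(); robot.sleep(.3); st("released")
R=Rz(DPSI); p=np.array(readout.current_tcp_pos()); robot.move_l([p[0],p[1],260],R,vel=150); st("up")
robot.reach([520,235,300],Rz(PSI)); st()
f=shot(eyes,"scene","sc_h"); f2=shot(eyes,"top","tp_h"); boxpos("tp_h",1,-1,42,58); boxpos("sc_h",1,-1,42,58)
crop(f,"sc_h",250,110,350,220,5); crop(f2,"tp_h",340,180,490,280,5.3)
E
```

```text
t18.9 tcp [ 570.1 -270.4  120. ] F [1.6 1.6 5.3] M [ 0.42 -0.4  -0.  ] op 9.2
released t20.5 tcp [ 569.2 -270.6  119.3] F [ 0.2  0.6 -0.2] M [-0.04 -0.07 -0.01] op 91.8
up t21.6 tcp [ 568.6 -270.4  258.9] F [-0.6 -0.7 -0.6] M [ 0.01 -0.03  0.03] op 91.8
 t23.4 tcp [520.8 233.5 299.7] F [ 0.3 -0.7 -0.4] M [-0.03 -0.12  0.  ] op 91.9
tp_h lx [ 7.8 67.3] ly [-91.9  -5.6] n 280
sc_h lx [ 9.  68.7] ly [-92.7  -4.6] n 194
```

View pics/sc_h.png

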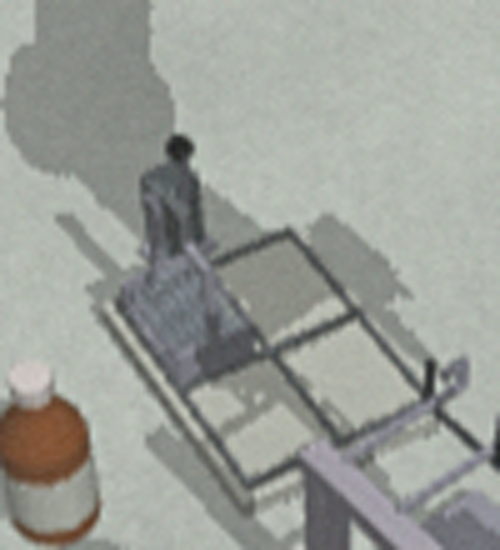

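View pics/tp_h.png

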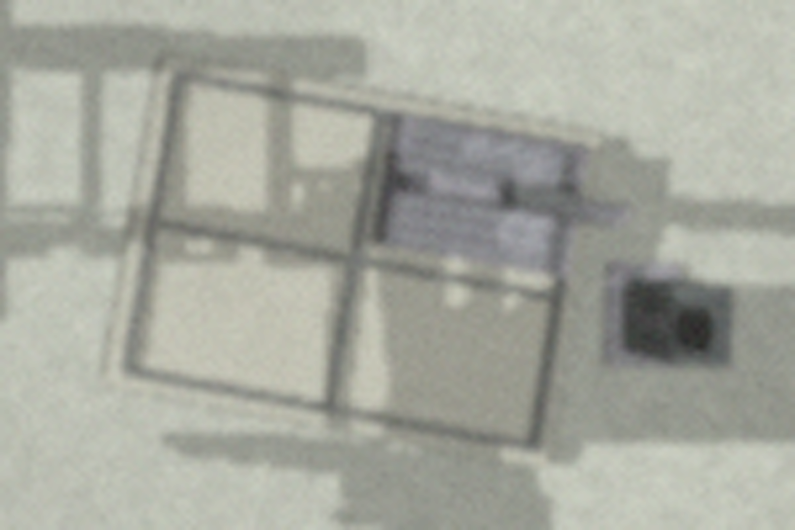

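```bash
cat >> h.py <<'E'
def deckz(nm,a,b):
    c,s=np.cos(DPSI),np.sin(DPSI)
    P=cloud(load(nm)); d=P[...,:2]-DECK; lx=d[...,0]*c+d[...,1]*s; ly=-d[...,0]*s+d[...,1]*c; z=P[...,2]
    m=(abs(lx-36*a)<50)&(abs(ly-49*b)<55)
    t=m&(z>134)&(z<160)
    print(nm,"tab n",t.sum(),"lx %.1f ly %.1f z95 %.1f"%(lx[t].mean(),ly[t].mean(),np.percentile(z[t],95)) if t.any() else "")
    for nme,k in (("lo x",(lx<36*a-22)),("hi x",lx>36*a+24),("lo y",ly<49*b-36),("hi y",ly>49*b+36)):
        k=k&m&(z>38)&(z<60); print("  ",nme,"rim z90 %.1f"%np.percentile(z[k],85) if k.any() else "-",k.sum())
E
python3 - <<'E'
from h import *
deckz("tp_h",1,-1); deckz("sc_h",1,-1)
f=load("tp_h"); P=cloud(f);x,y,z=P[...,0],P[...,1],P[...,2]
m=(z>195)&(z<206)&(x>540)&(x<590)&(y>-80)&(y<550)
k,lab,s,c=cv2.connectedComponentsWithStats(m.astype(np.uint8))
for i in range(1,k):
  if s[i,4]>20: print(P[lab==i].mean(0).round(1))
E
```

```text
tp_h tab n 60 lx 37.4 ly -47.5 z95 146.6
   lo x rim z90 51.4 56
   hi x rim z90 50.8 74
   lo y rim z90 50.7 53
   hi y rim z90 51.3 69
sc_h tab n 27 lx 40.1 ly -47.7 z95 146.4
   lo x rim z90 51.5 15
   hi x rim z90 49.9 50
   lo y rim z90 50.8 42
   hi y rim z90 50.6 58
[566.5 348.6 200.2]
[565.6 234.3 200.2]
[562.3 123.4 200.1]
```

```bash
cat >> h.py <<'E'
OFF=np.array([3.3,4.0])
def fetch(x,y,a,b,tag,off=2):
    R=Rz(PSI)
    robot.reach([x,y,260],R); robot.move_l([x,y,172],R,vel=100); st("down")
    p=take()
    if not 8<readout.current_opening()<12: raise SystemExit("bad grip")
    p=np.array([x,y,172.]); q=p+[0,0,3]; robot.move_l(q,R,vel=30)
    q=q+17.5*UX; robot.move_l(q,R,vel=50); robot.sleep(.2); st("pushed")
    for i in range(4):
        q=q+[0,0,8.5]; robot.move_l(q,R,vel=60); F=readout.current_wrist_force()
        if F[2]<-9 or readout.current_opening()<8: st("stop"); raise SystemExit
    st("lifted")
    q=q-80*UX; robot.move_l(q,R,vel=120); st("out")
    q=q+[0,0,66]; robot.move_l(q,R,vel=150); st("up")
    n=loc2w(*(np.array([36*a+off*a,49*b])-OFF)); Rd=Rz(DPSI)
    robot.reach([*n,275],Rd); robot.move_l([*n,130],Rd,vel=120); robot.sleep(.3); st("hover")
    f=shot(eyes,"scene","sc_"+tag); f2=shot(eyes,"top","tp_"+tag)
    boxpos("tp_"+tag,a,b,48,66); boxpos("sc_"+tag,a,b,48,66)
    crop(f,"sc_"+tag,230,110,350,230,5)
def drop(lx,ly,zhome=119.3):
    n=loc2w(lx,ly); R=Rz(DPSI)
    z=lower(n,zhome); return z
def release(tag):
    R=Rz(DPSI); let_go(); robot.sleep(.2); st("released")
    p=np.array(readout.current_tcp_pos()); robot.move_l([p[0],p[1],260],R,vel=150)
    robot.reach([480,123,300],Rz(PSI))
    f=shot(eyes,"scene","sc_"+tag); f2=shot(eyes,"top","tp_"+tag)
    crop(f,"sc_"+tag,250,110,460,310,2.9); crop(f2,"tp_"+tag,140,110,500,280,2.2)
E
python3 - <<'E'
from h import *
fetch(562.4,123.2,-1,-1,"k1")
E
```

```text
down t25.1 tcp [562.9 123.5 172.7] F [-1.  -0.2 -0.3] M [-0.03 -0.1  -0.01] op 91.5
gripped t26.7 tcp [562.3 123.2 172. ] F [-1.2  0.2  0.6] M [-0.02  0.09 -0.01] op 9.5
pushed t27.6 tcp [579.4 122.9 174.8] F [-4.6  0.3 -0.1] M [-0.09  1.17 -0.02] op 9.7
lifted t28.8 tcp [580.3 123.  209.5] F [-0.3  0.7 -1.5] M [-0.02 -0.06 -0.06] op 9.4
out t29.6 tcp [500.7 124.1 209.2] F [-0.7 -0.  -1.9] M [-0.04 -0.11  0.01] op 9.7
up t30.2 tcp [499.7 124.  274.3] F [ 0.   0.1 -2. ] M [-0.05 -0.01  0.05] op 9.8
hover t33.3 tcp [ 494.8 -258.8  130.3] F [ 0.2  0.1 -2.2] M [-0.05 -0.05 -0.01] op 9.2
tp_k1 lx [-78.3  13.6] ly [-69.9  -7.2] n 246
sc_k1 lx [-76.5   9.3] ly [-93.4  -6.4] n 268
```

View pics/sc_k1.png

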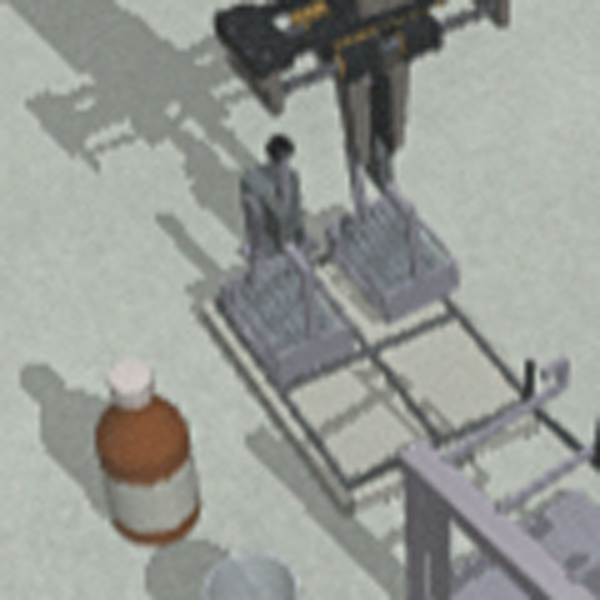

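```bash
python3 - <<'E'
from h import *
c,s=np.cos(DPSI),np.sin(DPSI)
for nm in("tp_k1","sc_k1"):
    P=cloud(load(nm)); d=P[...,:2]-DECK; lx=d[...,0]*c+d[...,1]*s; ly=-d[...,0]*s+d[...,1]*c; z=P[...,2]
    m=(z>28)&(abs(ly+49)<40)&(lx>-95)&(lx<12)&(z<110)
    for b in range(-90,12,5):
        k=m&(lx>=b)&(lx<b+5)
        if k.any(): print(nm,b,k.sum(),np.percentile(z[k],[10,50,90]).round(0))
st()
E
```

```text
tp_k1 -80 58 [37. 40. 66.]
tp_k1 -75 63 [36. 39. 64.]
tp_k1 -70 39 [36. 37. 62.]
tp_k1 -65 58 [36. 37. 63.]
tp_k1 -60 52 [35. 38. 64.]
tp_k1 -55 20 [33. 37. 39.]
tp_k1 -45 37 [34. 51. 62.]
tp_k1 -40 46 [33. 35. 38.]
tp_k1 -35 54 [33. 37. 61.]
tp_k1 -30 42 [33. 37. 59.]
tp_k1 -25 56 [32. 35. 61.]
tp_k1 -20 14 [58. 60. 63.]
tp_k1 -5 7 [28. 29. 29.]
tp_k1 5 26 [47. 50. 51.]
tp_k1 10 1 [29. 29. 29.]
sc_k1 -80 14 [51. 64. 66.]
sc_k1 -75 21 [45. 55. 62.]
sc_k1 -70 12 [41. 57. 66.]
sc_k1 -65 21 [49. 55. 64.]
sc_k1 -60 24 [46. 53. 61.]
sc_k1 -55 8 [45. 54. 65.]
sc_k1 -50 39 [45. 55. 65.]
sc_k1 -45 25 [ 46.  58. 100.]
sc_k1 -40 23 [49. 58. 61.]
sc_k1 -35 36 [45. 52. 60.]
sc_k1 -30 8 [30. 33. 51.]
sc_k1 -25 53 [31. 42. 58.]
sc_k1 -20 21 [35. 58. 61.]
sc_k1 0 1 [28. 28. 28.]
sc_k1 5 8 [43. 46. 49.]
sc_k1 10 4 [47. 48. 49.]
 t33.4 tcp [ 494.7 -258.8  130.2] F [ 0.2  0.1 -1. ] M [-0.05 -0.12  0.  ] op 9.6
```

```bash
python3 - <<'E'
from h import *
R=Rz(DPSI)
robot.move_l([*loc2w(-29.8,-52),130],R,vel=40)
z=lower(loc2w(-29.8,-52),119.3-4)
f=shot(eyes,"scene","sc_k2"); f2=shot(eyes,"top","tp_k2"); crop(f,"sc_k2",260,120,340,200,7); crop(f2,"tp_k2",380,190,480,280,6)
boxpos("sc_k2",-1,-1,42,60); boxpos("tp_k2",-1,-1,42,60)
E
```

```text
near t34.3 tcp [ 506.1 -259.6  129.4] F [-0.4  0.6 -1.1] M [-0.03 -0.11 -0.02] op 9.7
127.8:0.0 126.3:0.4 124.8:0.3 123.3:-0.9 121.8:0.1 120.3:0.1 118.8:7.5 touch t36.7 tcp [ 507.  -259.   119.9] F [-0.4  1.5  6.4] M [ 0.37  0.16 -0.02] op 9.5
sc_k2 lx [-65.5  10.4] ly [-93.8  -5.1] n 235
tp_k2 lx [-66.7  13.7] ly [-65.2  -6. ] n 243
```

View pics/sc_k2.png

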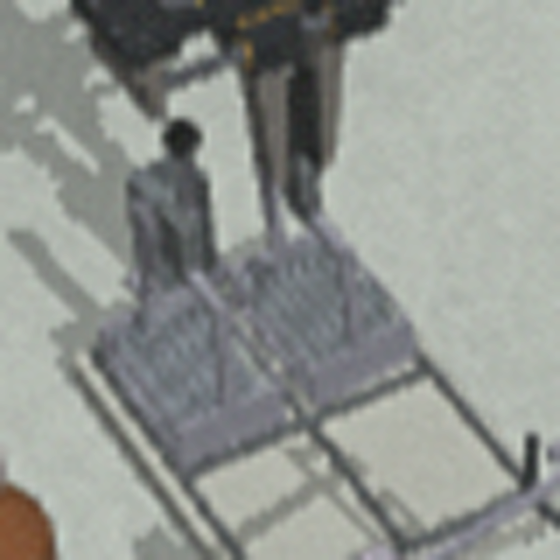

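View pics/tp_k2.png

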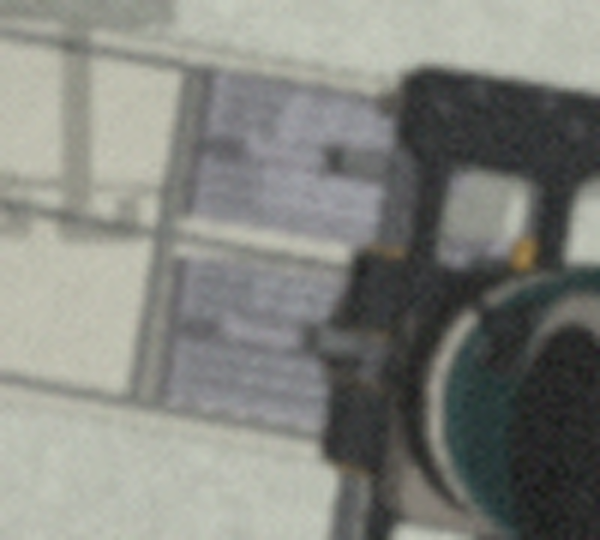

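```bash
python3 - <<'E'
from h import *
R=Rz(DPSI)
for lx in(-33,-36,-39,-41):
    robot.move_l([*loc2w(lx,-52),119.0],R,vel=25); robot.sleep(.15); st(lx)
f=shot(eyes,"top","tp_k3"); boxpos("tp_k3",-1,-1,42,60); deckz("tp_k3",-1,-1)
E
```

```text
-33 t37.2 tcp [ 503.5 -258.8  119.5] F [-0.   0.7  5.7] M [ 0.37 -0.08  0.01] op 9.2
-36 t37.7 tcp [ 500.1 -258.5  119. ] F [0.5 0.9 4.5] M [ 0.23 -0.18  0.  ] op 9.2
-39 t38.1 tcp [ 496.8 -258.2  118.7] F [ 0.2  0.3 -0.1] M [-0.05 -0.41 -0.09] op 9.4
-41 t38.5 tcp [ 495.  -257.8  118.9] F [ 1.1 -0.5 -1.2] M [-0.13 -0.52 -0.03] op 9.0
tp_k3 lx [-71.3  13.7] ly [-69.2  -6.7] n 246
tp_k3 tab n 61 lx -41.1 ly -43.8 z95 157.1
   lo x rim z90 52.2 66
   hi x rim z90 51.8 50
   lo y - 0
   hi y rim z90 52.2 79
```

```bash
python3 - <<'E'
from h import *
R=Rz(DPSI)
robot.move_l([*loc2w(-37.5,-52),119.0],R,vel=25); robot.sleep(.15); st()
robot.move_l([*loc2w(-37.5,-52),117.5],R,vel=25); robot.sleep(.15); st()
f=shot(eyes,"top","tp_k4"); boxpos("tp_k4",-1,-1,42,60); deckz("tp_k4",-1,-1)
E
```

```text
t39.0 tcp [ 498.5 -258.3  119. ] F [ 0.3 -0.1  0.7] M [-0.03 -0.14 -0.04] op 9.1
 t39.4 tcp [ 499.2 -257.7  118.7] F [-1.   2.9 10.1] M [ 0.41  0.28 -0.06] op 9.2
tp_k4 lx [-70.1  13.7] ly [-63.1  -6.3] n 228
tp_k4 tab n 63 lx -37.1 ly -43.0 z95 156.6
   lo x rim z90 53.1 52
   hi x rim z90 51.0 64
   lo y rim z90 49.9 2
   hi y rim z90 52.0 73
```

```bash
python3 - <<'E'
from h import *
robot.move_l([*loc2w(-38,-52),119.0],Rz(DPSI),vel=25)
release("k5")
boxpos("tp_k5",-1,-1,42,58); deckz("tp_k5",-1,-1);deckz("sc_k5",-1,-1); deckz("tp_k5",1,-1)
E
```

```text
released t41.1 tcp [ 498.1 -258.2  119. ] F [ 0.   0.2 -0.1] M [-0.06 -0.11 -0.02] op 92.0
tp_k5 lx [-71.4  13.7] ly [-91.4  -5.6] n 324
tp_k5 tab n 62 lx -41.6 ly -47.8 z95 147.0
   lo x rim z90 50.9 92
   hi x rim z90 51.1 63
   lo y rim z90 51.1 58
   hi y rim z90 50.7 75
sc_k5 tab n 29 lx -39.2 ly -47.0 z95 146.2
   lo x rim z90 49.4 50
   hi x rim z90 50.0 32
   lo y rim z90 50.2 42
   hi y rim z90 51.1 52
tp_k5 tab n 60 lx 37.4 ly -47.5 z95 147.2
   lo x rim z90 51.1 90
   hi x rim z90 50.8 74
   lo y rim z90 51.3 59
   hi y rim z90 51.2 70
```

View pics/sc_k5.png

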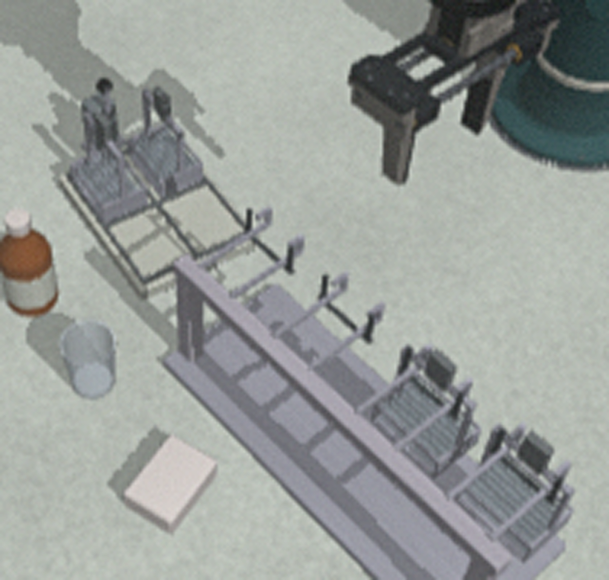

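View pics/tp_k5.png

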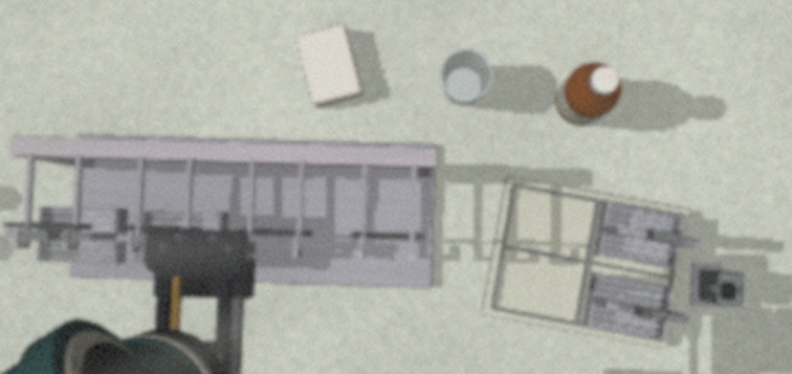

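```bash
python3 - <<'E'
s=open('h.py').read()
s=s.replace('''    robot.reach([*n,275],Rd); robot.move_l([*n,130],Rd,vel=120); robot.sleep(.3); st("hover")''','''    robot.reach([*n,285],Rd); robot.sleep(.3); st("hover")''')
s=s.replace('''boxpos("tp_"+tag,a,b,48,66); boxpos("sc_"+tag,a,b,48,66)''','''tilt("tp_"+tag,a,b,285-119.3); tilt("sc_"+tag,a,b,285-119.3)''')
s=s.replace("def fetch(",'''def tilt(nm,a,b,dz):
    c,s=np.cos(DPSI),np.sin(DPSI)
    P=cloud(load(nm)); d=P[...,:2]-DECK; lx=d[...,0]*c+d[...,1]*s; ly=-d[...,0]*s+d[...,1]*c; z=P[...,2]-dz
    m=(z>40)&(z<68)&(abs(lx-36*a)<60)&(abs(ly-49*b)<60)
    ex=np.percentile(lx[m],[1.5,98.5]); ey=np.percentile(ly[m],[1.5,98.5])
    q=[np.percentile(z[k],85) if k.sum()>3 else np.nan for k in (m&(lx<ex[0]+8),m&(lx>ex[1]-8),m&(ly<ey[0]+8),m&(ly>ey[1]-8))]
    print(nm,m.sum(),"lx",ex.round(1),"ly",ey.round(1),"rim z lox,hix,loy,hiy",np.round(q,1))
def fetch(''')
open('h.py','w').write(s)
E
python3 - <<'E'
from h import *
fetch(565.5,234.8,1,1,"m1")
E
```

```text
down t45.4 tcp [565.8 235.2 172.7] F [0.6 1.5 0.4] M [-0.01 -0.07  0.02] op 92.1
gripped t46.9 tcp [565.5 234.8 172. ] F [ 0.2 -0.3  0.6] M [-0.07  0.01 -0.03] op 9.5
pushed t47.9 tcp [582.5 234.5 174.9] F [-4.2 -0.5 -1.2] M [-0.09  1.2   0.  ] op 9.6
lifted t49.0 tcp [583.3 234.6 209.5] F [ 0.7  0.5 -2.8] M [-0.04 -0.04  0.01] op 9.4
out t49.9 tcp [503.9 235.6 209.1] F [-0.4  0.5 -1.9] M [-0.   -0.08 -0.03] op 9.4
up t50.5 tcp [503.  235.4 274.3] F [-0.6 -0.2 -1.8] M [-0.04 -0.06  0.05] op 9.8
hover t52.3 tcp [ 585.7 -173.5  285.1] F [-1.7  0.1  0.2] M [-0.03 -0.04  0.03] op 0.4Traceback (most recent call last):
  File "<stdin>", line 2, in <module>
  File "h.py", line 98, in fetch
    tilt("tp_"+tag,a,b,285-119.3); tilt("sc_"+tag,a,b,285-119.3)
    ~~~~^^^^^^^^^^^^^^^^^^^^^^^^^
  File "h.py", line 79, in tilt
    ex=np.percentile(lx[m],[1.5,98.5]); ey=np.percentile(ly[m],[1.5,98.5])
    return _quantile_unchecked(
        a, q, axis, out, overwrite_input, method, keepdims, weights)
    return _ureduce(a,
                    func=_quantile_ureduce_func,
    ...<5 lines>...
                    overwrite_input=overwrite_input,
                    method=method)
    r = func(a, **kwargs)
    result = _quantile(arr,
                       quantiles=q,
    ...<2 lines>...
                       out=out,
                       weights=wgt)
    slices_having_nans = np.isnan(arr[-1, ...])
                                  ~~~^^^^^^^^^
IndexError: index -1 is out of bounds for axis 0 with size 0
```

The fingers shut to 0.4 mm, so the carrier was dropped on the way, most likely from the grip slackening. I'll look for it.

```bash
python3 - <<'E'
from h import *
let_go(); p=np.array(readout.current_tcp_pos()); robot.reach([430,-420,330],Rz(DPSI)); st()
f=shot(eyes,"scene","sc_n"); f2=shot(eyes,"top","tp_n"); crop(f,"sc_n",250,60,490,310,2.4); crop(f2,"tp_n",140,110,500,340,2.2)
E
```

```text
t54.9 tcp [ 431.1 -418.4  330.1] F [-0.2  0.8  0.9] M [-0.09 -0.09  0.02] op 92.1
```

View pics/sc_n.png

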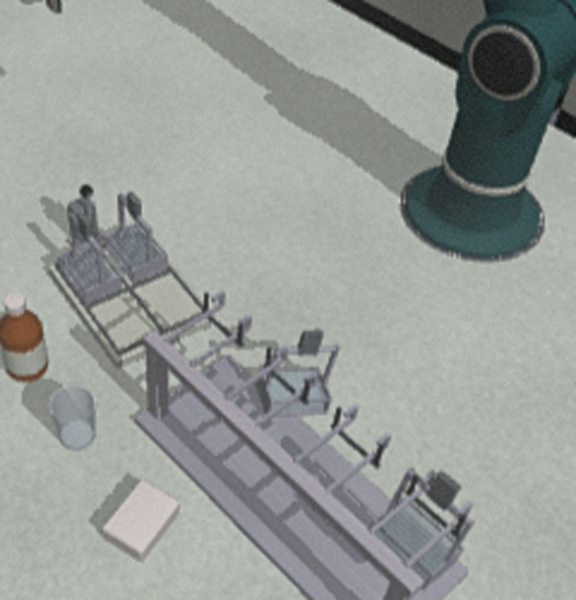

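View pics/tp_n.png

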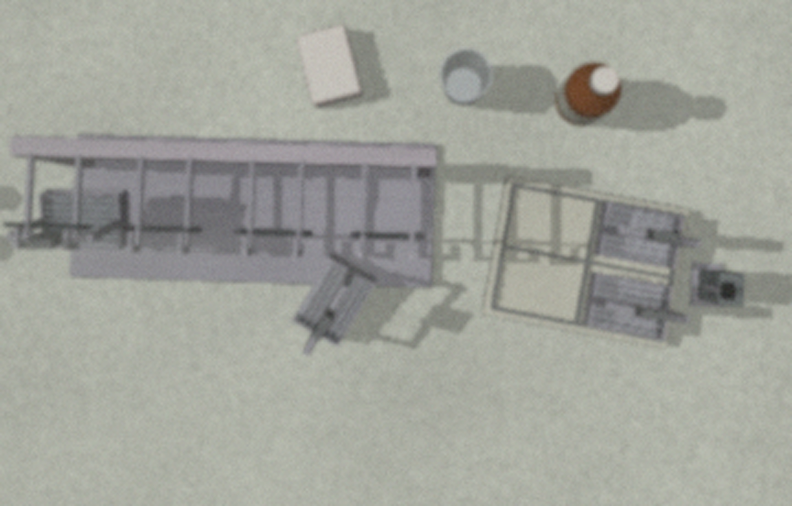

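```bash
python3 - <<'E'
from h import *
f=load("sc_n"); f2=load("tp_n")
a=cv2.resize(f["frame"][180:240,345:405],None,fx=6.5,fy=6.5,interpolation=cv2.INTER_CUBIC); b=cv2.resize(f["frame"][245:305,400:460],None,fx=6.5,fy=6.5,interpolation=cv2.INTER_CUBIC)
cv2.imwrite("pics/n1.png",cv2.convertScaleAbs(np.hstack([a,b]),alpha=1.4))
a=cv2.resize(f2["frame"][210:280,260:325],None,fx=6,fy=6,interpolation=cv2.INTER_CUBIC); b=cv2.resize(f2["frame"][165:235,140:205],None,fx=6,fy=6,interpolation=cv2.INTER_CUBIC)
cv2.imwrite("pics/n2.png",cv2.convertScaleAbs(np.hstack([a,b]),alpha=1.4))
E
```

```text
(no output)
```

View pics/n1.png

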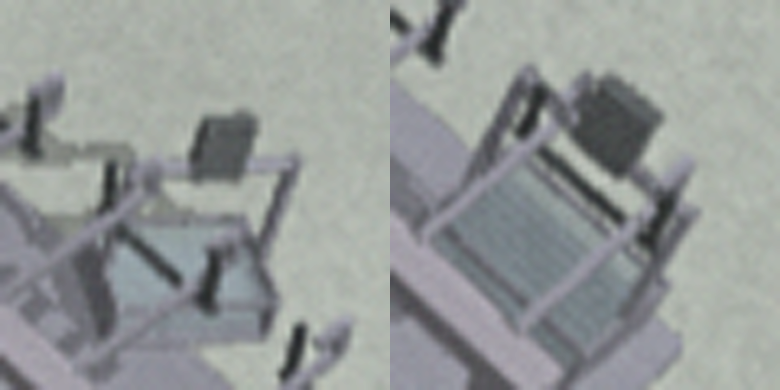

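View pics/n2.png

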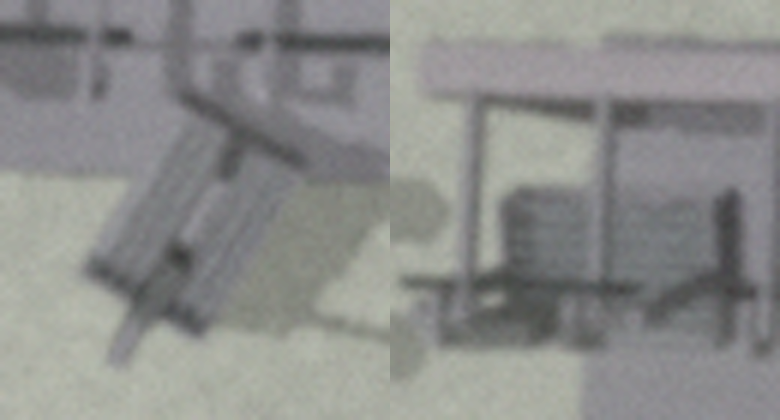

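```bash
python3 - <<'E'
from h import *
np.set_printoptions(precision=0,suppress=True)
robot.sleep(.5)
f=shot(eyes,"scene","sc_o"); f2=shot(eyes,"top","tp_o")
for nm in("tp_o","sc_o"):
    P=cloud(load(nm));x,y,z=P[...,0],P[...,1],P[...,2]
    m=(x>420)&(x<560)&(y>0)&(y<160)&(z>18)
    for lo,hi in((18,30),(30,40),(40,50),(50,60),(60,75),(75,90),(90,100),(100,112),(112,125),(125,140),(140,185)):
        k=m&(z>lo)&(z<=hi)
        if k.any(): print(nm,lo,hi,k.sum(),"x",np.percentile(x[k],[2,50,98]),"y",np.percentile(y[k],[2,50,98]))
    m=(x>520)&(x<610)&(y>285)&(y<410)&(z>60)
    for lo in range(60,210,10):
        k=m&(z>lo)&(z<=lo+10)
        if k.any(): print("st1",nm,lo,k.sum(),"x",np.percentile(x[k],[2,50,98]),"y",np.percentile(y[k],[2,50,98]))
E
```

```text
tp_o 18 30 120 x [447. 515. 547.] y [ 35.  79. 118.]
tp_o 30 40 150 x [452. 485. 542.] y [ 41.  74. 122.]
tp_o 40 50 109 x [491. 521. 543.] y [ 34.  70. 105.]
tp_o 50 60 7 x [468. 529. 543.] y [57. 62. 98.]
tp_o 60 75 7 x [465. 527. 527.] y [54. 59. 97.]
tp_o 75 90 7 x [462. 523. 525.] y [55. 59. 96.]
tp_o 90 100 17 x [444. 452. 521.] y [ 54.  94. 103.]
tp_o 100 112 57 x [447. 497. 520.] y [56. 70. 99.]
tp_o 112 125 26 x [481. 507. 518.] y [57. 64. 83.]
tp_o 125 140 55 x [465. 477. 489.] y [70. 78. 88.]
tp_o 140 185 30 x [550. 555. 560.] y [ 34.  97. 148.]
st1 tp_o 70 49 x [560. 578. 597.] y [301. 331. 384.]
st1 tp_o 80 162 x [557. 592. 607.] y [300. 334. 384.]
st1 tp_o 90 167 x [551. 582. 606.] y [301. 334. 385.]
st1 tp_o 100 253 x [549. 587. 608.] y [300. 331. 385.]
st1 tp_o 110 46 x [573. 607. 608.] y [301. 335. 385.]
st1 tp_o 120 12 x [571. 575. 578.] y [301. 304. 382.]
st1 tp_o 130 9 x [569. 573. 577.] y [301. 301. 382.]
st1 tp_o 140 8 x [567. 573. 575.] y [300. 302. 305.]
st1 tp_o 150 72 x [563. 577. 581.] y [301. 343. 382.]
st1 tp_o 160 147 x [560. 586. 610.] y [301. 342. 377.
[... 846 characters left out ...]
t1 sc_o 80 20 x [557. 595. 610.] y [320. 386. 386.]
st1 sc_o 90 237 x [552. 569. 610.] y [311. 342. 386.]
st1 sc_o 100 266 x [555. 590. 609.] y [302. 343. 386.]
st1 sc_o 110 46 x [576. 604. 610.] y [301. 345. 386.]
st1 sc_o 120 15 x [573. 581. 583.] y [301. 305. 386.]
st1 sc_o 130 14 x [572. 578. 580.] y [301. 344. 386.]
st1 sc_o 140 19 x [568. 575. 579.] y [300. 306. 386.]
st1 sc_o 150 69 x [566. 578. 588.] y [303. 347. 386.]
st1 sc_o 160 126 x [560. 579. 608.] y [302. 344. 385.]
st1 sc_o 170 93 x [557. 570. 580.] y [302. 345. 384.]
st1 sc_o 180 78 x [556. 568. 581.] y [316. 344. 380.]
st1 sc_o 190 67 x [556. 565. 580.] y [314. 343. 378.]
st1 sc_o 200 2 x [563. 564. 564.] y [346. 348. 350.]
```

```bash
python3 - <<'E'
from h import *
np.set_printoptions(precision=1,suppress=True)
robot.sleep(.3); shot(eyes,"top","tp_o2"); robot.sleep(.2); shot(eyes,"top","tp_o3")
for nm in("top0","tp_h","sc_h","sc_k5","tp_k5","tp_n","tp_o","tp_o2","tp_o3"):
    P=cloud(load(nm));x,y,z=P[...,0],P[...,1],P[...,2]
    m=(x>530)&(x<620)&(y>285)&(y<410)
    t=m&(z>194)&(z<206)&(y>328)&(y<365); k=m&(z>95)&(z<125); l=m&(z>120)&(z<150)
    print(nm,"tabtop",t.sum(),P[t].mean(0),"box",k.sum(),np.percentile(x[k],[2,50,98]),"leg",P[l].mean(0))
f=load("tp_o3"); a=cv2.resize(f["frame"][165:235,140:205],None,fx=8,fy=8,interpolation=cv2.INTER_CUBIC); cv2.imwrite("pics/o3.png",cv2.convertScaleAbs(a,alpha=1.4))
E
```

```text
top0 tabtop 67 [568.5 345.4 199.9] box 287 [539.6 561.  598.5] leg [567.4 304.2 136.1]
tp_h tabtop 32 [566.5 348.6 200.2] box 175 [539.8 556.6 596.6] leg [564.1 304.4 139. ]
sc_h tabtop 47 [569.9 347.1 198.7] box 419 [539.5 572.7 598.7] leg [571.1 353.2 134.3]
sc_k5 tabtop 46 [570.  346.3 199. ] box 420 [539.5 572.3 599.1] leg [571.5 353.1 133.4]
tp_k5 tabtop 67 [568.5 345.3 200. ] box 285 [539.6 561.1 598.4] leg [567.6 304.2 135.4]
tp_n tabtop 72 [560.8 343.  198.7] box 460 [554.  593.6 612.5] leg [576.  307.2 134.7]
tp_o tabtop 68 [562.4 342.5 199.5] box 392 [549.4 588.9 608.1] leg [573.6 321.  134.1]
tp_o2 tabtop 65 [568.7 342.1 199.7] box 323 [535.4 561.4 594.2] leg [565.5 301.4 134.6]
tp_o3 tabtop 65 [564.4 342.8 199.6] box 363 [544.5 581.7 603.5] leg [571.7 320.3 133.1]
```

View pics/o3.png

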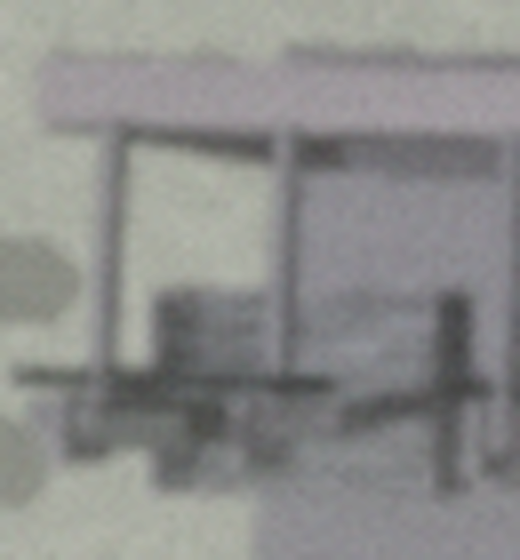

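```bash
python3 - <<'E'
from h import *
np.set_printoptions(precision=2,suppress=True)
A=[]
for nm in("tp_o3","tp_o","sc_o"):
    P=cloud(load(nm));x,y,z=P[...,0],P[...,1],P[...,2]
    m=(x>435)&(x<532)&(y>45)&(y<112)&(z>85)
    Q=P[m]; A.append(Q)
for Q in A+[np.vstack(A)]:
    tab=Q[Q[:,2]>126]; tc=np.array([478.,79])
    pin=Q[(np.linalg.norm(Q[:,:2]-tc,axis=1)>19)&(Q[:,2]>90)]
    c=np.median(pin,0); 
    for _ in range(6):
        u,s,v=np.linalg.svd(pin-pin.mean(0)); d=v[0]; r=np.linalg.norm((pin-pin.mean(0))-np.outer((pin-pin.mean(0))@d,d),axis=1)
        pin=pin[r<max(5,np.percentile(r,85))] if _<4 else pin
    d*=np.sign(d[0]); t=(pin-pin.mean(0))@d
    print(len(pin),"mean",pin.mean(0),"d",d,"yaw",np.degrees(np.arctan2(d[1],d[0])),"tilt",np.degrees(np.arcsin(d[2])),"ends",pin.mean(0)+t.min()*d,pin.mean(0)+t.max()*d)
    print(" tab",len(tab),tab.mean(0),tab.max(0),np.percentile(tab[:,2],[50,90]))
E
```

```text
66 mean [481.91  78.56 105.84] d [ 0.85 -0.5   0.16] yaw -30.544526260511695 tilt 9.169842276944605 ends [444.43 100.68  98.82] [517.86  57.35 112.58]
 tab 54 [477.2   78.69 132.18] [489.48  87.66 137.9 ] [132.44 134.51]
65 mean [482.86  78.49 106.1 ] d [ 0.85 -0.5   0.15] yaw -30.304246514580427 tilt 8.834210290587073 ends [444.43 100.95  99.18] [518.07  57.91 112.44]
 tab 54 [477.2   78.68 132.22] [489.77  88.   136.45] [132.5  134.89]
27 mean [470.59  86.41 102.43] d [ 0.84 -0.53  0.15] yaw -32.134423758568886 tilt 8.474635398043372 ends [446.99 101.24  98.28] [514.23  59.   110.11]
 tab 30 [479.61  79.19 130.92] [492.25  89.15 134.7 ] [130.9  133.45]
159 mean [481.43  79.25 105.64] d [ 0.85 -0.51  0.16] yaw -30.782791401548426 tilt 8.978098720363764 ends [444.62 101.17  98.87] [517.96  57.48 112.36]
 tab 138 [477.72  78.8  131.92] [492.25  89.15 137.9 ] [132.09 134.56]
```

```bash
python3 - <<'E'
from h import *
np.set_printoptions(precision=3,suppress=True)
d=np.array([.85,-.508,.157]); d/=np.linalg.norm(d); u=np.array([0,0,1])-d*d[2]; u/=np.linalg.norm(u)
z=-u
for sg in(1,-1):
    y=np.cross(u,d)*sg; R=np.column_stack([np.cross(y,z),y,z]); tcp=np.array([481,79.3,102])+2.5*u
    print(R,tcp,robot.solve_ik(tcp,R),robot.solve_ik(tcp+100*u,R))
    if y[0]>0: np.save("Rf.npy",R); np.save("tf.npy",tcp)
R=np.load("Rf.npy"); tcp=np.load("tf.npy"); robot.reach(tcp-100*R[:,2],R); st("above")
robot.move_l(tcp-35*R[:,2],R,vel=100); robot.move_l(tcp,R,vel=50); st("at")
f=shot(eyes,"scene","sc_p"); crop(f,"sc_p",310,130,430,240,5.4)
f=shot(eyes,"top","tp_p"); crop(f,"tp_p",220,190,360,300,5)
E
```

```text
[[-0.848  0.513  0.134]
 [ 0.507  0.858 -0.08 ]
 [-0.157  0.    -0.988]] [480.664  79.501 104.469] [ 32.053  28.382 -60.562 121.105  45.141  48.055   2.765] [ 37.178  15.053 -63.557 117.021  26.21   53.838  18.939]
[[ 0.848 -0.513  0.134]
 [-0.507 -0.858 -0.08 ]
 [ 0.157 -0.    -0.988]] [480.664  79.501 104.469] [ -51.175   16.861   38.312  125.842   -6.956   34.6   -130.007] [  43.861   20.273  -73.599  116.81    32.962   56.873 -167.073]
above t58.1 tcp [467.9  86.7 203.4] F [-0.4  0.2 -1.4] M [ 0.08 -0.08 -0.02] op 92.0
at t59.8 tcp [480.7  79.7 104.5] F [-0.3 -0.1 -0.5] M [0.09 0.02 0.05] op 92.0
```

View pics/sc_p.png

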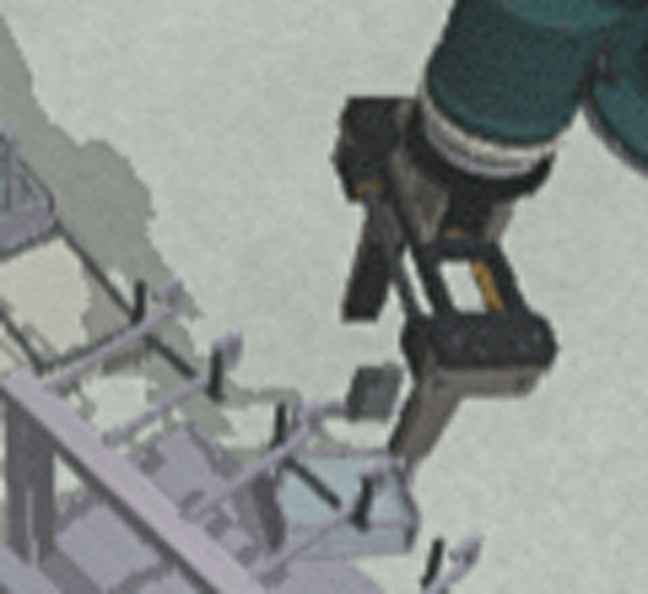

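View pics/tp_p.png

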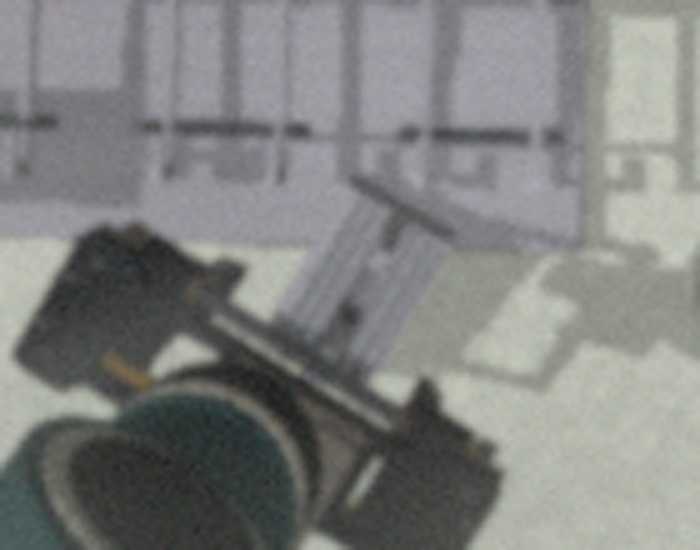

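```bash
python3 - <<'E'
from h import *
R=np.load("Rf.npy"); tcp=np.load("tf.npy")
grab(25); robot.sleep(.3); st("grip")
robot.move_l(tcp+[-8,0,20],R,vel=40); st("l20")
robot.move_l(tcp+[-25,0,140],R,vel=100); st("l140")
robot.reach([*(tcp[:2]+[-25,0]),260],Rz(DPSI)); robot.sleep(.3); st("vertical")
f=shot(eyes,"scene","sc_q"); crop(f,"sc_q",290,80,430,220,4.2)
E
```

```text
grip t61.4 tcp [480.7  79.5 104.5] F [-0.7 -0.5  0.1] M [0.01 0.01 0.03] op 9.7
l20 t62.1 tcp [472.7  79.3 124.6] F [ 0.1  0.2 -2. ] M [0.16 0.08 0.01] op 9.7
l140 t63.4 tcp [455.3  79.4 244. ] F [-0.3 -0.  -1.2] M [ 0.14  0.1  -0.04] op 9.8
vertical t64.7 tcp [455.6  79.5 260. ] F [-0.1 -1.  -1.8] M [-0.01 -0.05  0.  ] op 9.6
```

View pics/sc_q.png

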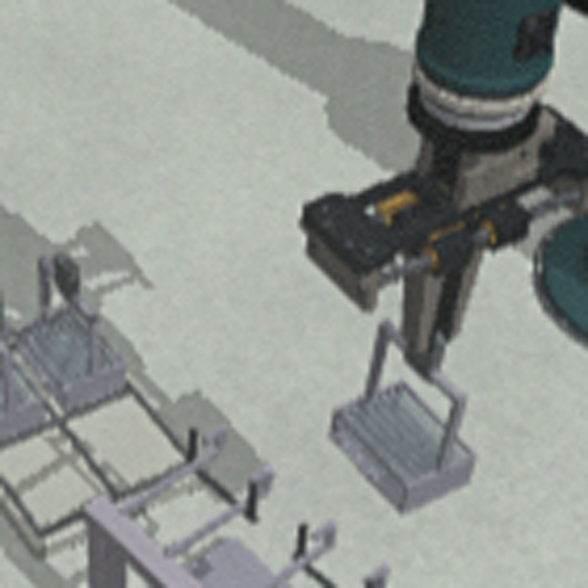

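```bash
python3 - <<'E'
from h import *
n=loc2w(38,49); R=Rz(DPSI)
robot.move_l([*(np.load("tf.npy")[:2]+[-25,0]),290],R,vel=120)
robot.reach([*n,290],R); robot.sleep(.5); st("hover")
f=shot(eyes,"scene","sc_r"); f2=shot(eyes,"top","tp_r"); crop(f,"sc_r",240,90,350,210,5)
tilt("tp_r",1,1,290-119.8); tilt("sc_r",1,1,290-119.8)
E
```

```text
hover t66.7 tcp [ 589.4 -170.8  290.1] F [ 0.4 -0.  -1.4] M [-0.02  0.    0.01] op 9.7
tp_r 238 lx [13.9 73.2] ly [46.3 93.1] rim z lox,hix,loy,hiy [53.8 56.7 55.  55.7]
sc_r 421 lx [14.8 74.7] ly [ 6.9 95.1] rim z lox,hix,loy,hiy [52.  55.8 55.7 55.2]
```

View pics/sc_r.png

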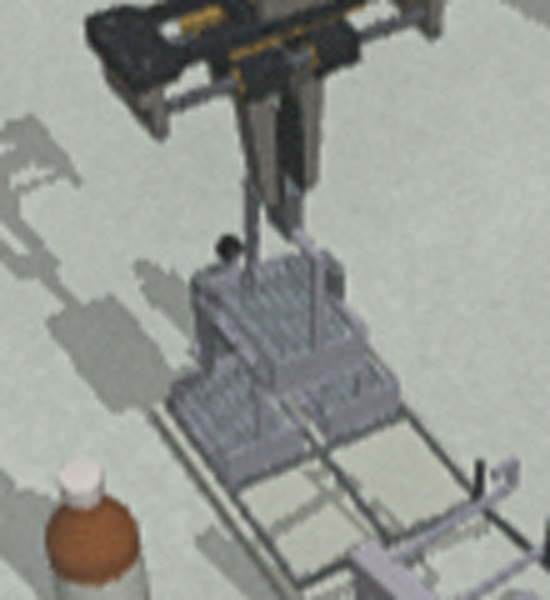

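```bash
python3 - <<'E'
from h import *
R=Rz(DPSI); n=loc2w(31.5,47.5)
robot.move_l([*n,290],R,vel=40); robot.move_l([*n,132],R,vel=100); robot.sleep(.4); st("low")
f=shot(eyes,"scene","sc_s"); f2=shot(eyes,"top","tp_s"); crop(f,"sc_s",250,110,340,210,5)
tilt("tp_s",1,1,132-115); tilt("sc_s",1,1,132-115)
boxpos("tp_s",1,1,55,75); boxpos("sc_s",1,1,55,75)
E
```

```text
low t69.3 tcp [ 582.8 -171.4  132.1] F [-0.  -0.6 -2. ] M [-0.02 -0.01 -0.01] op 9.5
tp_s 123 lx [ 7.4 66.6] ly [52.8 92. ] rim z lox,hix,loy,hiy [49.2 51.5 50.3 51. ]
sc_s 292 lx [ 9.2 68.4] ly [-8.4 92.5] rim z lox,hix,loy,hiy [48.2 51.4 64.5 55.2]
tp_s lx [ 7.3 66.7] ly [51.4 92. ] n 123
sc_s lx [ 8.7 68.5] ly [-8.6 92.5] n 309
```

View pics/sc_s.png

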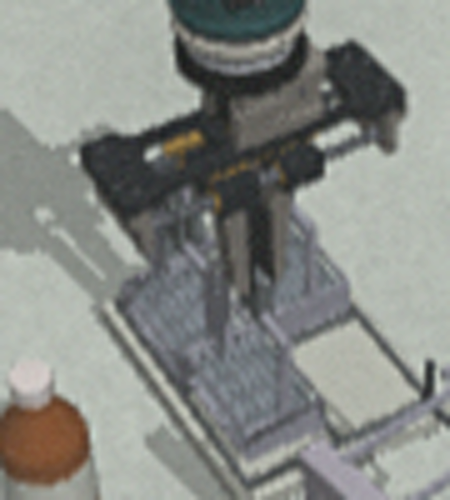

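```bash
python3 - <<'E'
from h import *
R=Rz(DPSI)
z=lower(loc2w(31.5,47.5),114.5)
for lx in (33.5,35):
    robot.move_l([*loc2w(lx,47.5),z],R,vel=25); robot.sleep(.15); st(lx)
f2=shot(eyes,"top","tp_t"); boxpos("tp_t",1,1,42,60); deckz("tp_t",1,1)
E
```

```text
near t69.8 tcp [ 582.8 -171.3  128.5] F [-0.3 -0.2 -1.2] M [-0.04 -0.1   0.04] op 9.4
127.0:-0.8 125.5:-0.4 124.0:0.1 122.5:-0.2 121.0:-0.3 119.5:-2.0 118.0:-0.6 116.5:4.0 115.0:9.7 touch t73.0 tcp [ 584.8 -171.6  116.8] F [ 1.9 -0.5  8.5] M [-0.07 -0.42 -0.04] op 9.7
33.5 t73.4 tcp [ 586.3 -171.9  116.5] F [0.4 0.  7.6] M [-0.12 -0.26 -0.02] op 9.2
35 t73.8 tcp [ 587.4 -172.   116.2] F [ 1.3 -0.3  6.6] M [-0.12 -0.16 -0.04] op 9.5
tp_t lx [ 8.9 68.2] ly [48.  92.1] n 123
tp_t tab n 4 lx 36.3 ly 61.3 z95 145.7
   lo x rim z90 50.7 16
   hi x rim z90 52.5 31
   lo y - 0
   hi y rim z90 52.2 49
```

```bash
python3 - <<'E'
from h import *
robot.move_l([*loc2w(35,47.5),116.5],Rz(DPSI),vel=25)
release("u")
boxpos("tp_u",1,1,42,58)
for a,b in((1,1),(1,-1),(-1,-1)): deckz("tp_u",a,b)
deckz("sc_u",1,1)
E
```

```text
released t75.5 tcp [ 586.2 -171.9  116.5] F [-0.2 -0.2  0.5] M [-0.05 -0.05  0.  ] op 91.9
tp_u lx [ 9.  68.5] ly [-12.2  91.7] n 317
tp_u tab n 60 lx 38.5 ly 49.4 z95 147.7
   lo x rim z90 51.4 39
   hi x rim z90 51.3 75
   lo y rim z90 50.8 72
   hi y rim z90 51.9 46
tp_u tab n 60 lx 37.5 ly -47.2 z95 147.0
   lo x rim z90 51.3 90
   hi x rim z90 51.2 72
   lo y rim z90 51.1 54
   hi y rim z90 51.6 69
tp_u tab n 63 lx -41.5 ly -47.9 z95 147.2
   lo x rim z90 50.7 96
   hi x rim z90 50.8 63
   lo y rim z90 50.5 60
   hi y rim z90 51.0 77
sc_u tab n 34 lx 41.1 ly 50.1 z95 145.8
   lo x rim z90 49.8 17
   hi x rim z90 49.6 64
   lo y rim z90 51.6 59
   hi y rim z90 51.8 60
```

View pics/sc_u.png

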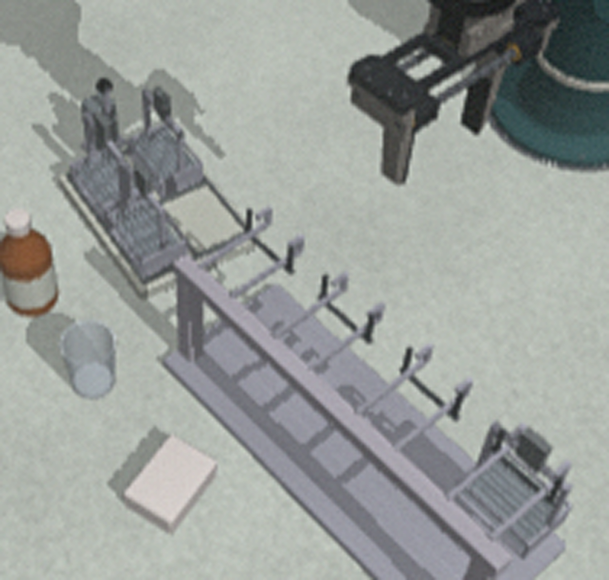

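View pics/tp_u.png

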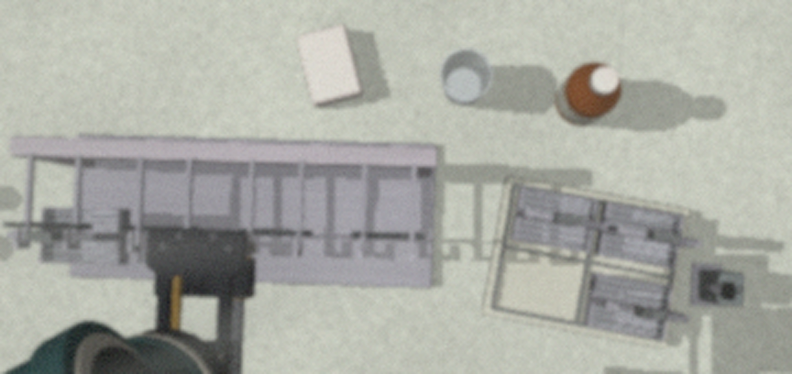

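Three carriers stand level in their nests, and the far-left nest is still empty. Before taking the last one, I'll check how carrier 1 hangs now that its swing has died down.

```bash
python3 - <<'E'
from h import *
np.set_printoptions(precision=1,suppress=True)
robot.move_l([430,60,300],Rz(PSI),vel=200)
shot(eyes,"top","tp_v1"); robot.sleep(.25); f=shot(eyes,"top","tp_v2"); f3=shot(eyes,"scene","sc_v")
for nm in("tp_v1","tp_v2","sc_v"):
    P=cloud(load(nm));x,y,z=P[...,0],P[...,1],P[...,2]
    m=(x>530)&(x<620)&(y>285)&(y<410)
    t=m&(z>194)&(z<206)&(y>322)&(y<365); k=m&(z>95)&(z<125)
    print(nm,"tabtop",t.sum(),P[t].mean(0),"y",y[t].min(),y[t].max(),"box",k.sum(),np.percentile(x[k],[2,98]),np.percentile(y[k],[2,98]))
    a=P[t]; print("tab slope",np.degrees(np.polyfit(a[:,1],a[:,0],1)[0]))
E
```

```text
tp_v1 tabtop 65 [568.5 342.7 200. ] y 329.59687189832107 356.0243652094439 box 307 [537.8 596.5] [300.4 386.7]
tab slope 0.7396528037172062
tp_v2 tabtop 66 [568.4 342.5 200. ] y 330.36185004714656 356.0074077050837 box 312 [537.8 596.5] [300.6 386.5]
tab slope 1.5444178284532635
sc_v tabtop 49 [569.  343.9 198.6] y 330.05583216925186 356.5636361685998 box 423 [538.1 597.8] [301.5 386. ]
tab slope 0.09259855847705033
```

```bash
python3 - <<'E'
from h import *
R=Rz(PSI); x,y=568.4,343.2
robot.reach([x,y,260],R); robot.move_l([x,y,172],R,vel=100); st("down")
take()
if not 8<readout.current_opening()<12: raise SystemExit("bad grip")
q=np.array([x,y,172.])+[0,0,3]; robot.move_l(q,R,vel=30)
q=q+[0,3,0]; robot.move_l(q,R,vel=20); robot.sleep(.1); st("y shift")
q=q+17*UX; robot.move_l(q,R,vel=50); robot.sleep(.2); st("pushed")
for i in range(4):
    q=q+[0,0,8.5]; robot.move_l(q,R,vel=50); F=readout.current_wrist_force()
    if F[2]<-9 or readout.current_opening()<8: st("stop"); raise SystemExit
st("lifted")
q=q-80*UX; robot.move_l(q,R,vel=100); st("out")
q=q+[0,0,66]; robot.move_l(q,R,vel=120); st("up")
robot.reach([*loc2w(-38,47),288],Rz(DPSI)); robot.sleep(.4); st("hover")
f=shot(eyes,"scene","sc_w"); f2=shot(eyes,"top","tp_w"); crop(f,"sc_w",240,90,360,220,4.5)
tilt("tp_w",-1,1,288-119.3); tilt("sc_w",-1,1,288-119.3)
E
```

```text
down t81.2 tcp [568.6 343.7 172.7] F [ 0.2 -0.2  0.6] M [-0.02 -0.09 -0.  ] op 91.5
gripped t82.7 tcp [568.2 343.3 172. ] F [-1.6  0.3  1.7] M [-0.11  0.3   0.01] op 9.3
y shift t83.3 tcp [568.4 346.3 174.9] F [-0.3  0.  -1.7] M [-0.04 -0.09  0.  ] op 9.4
pushed t84.0 tcp [584.9 346.  175. ] F [-4.2  0.1 -0.9] M [-0.05  1.18 -0.  ] op 9.9
lifted t85.3 tcp [585.6 346.1 209.5] F [-0.5  0.8 -1.7] M [-0.05 -0.11 -0.02] op 9.3
out t86.2 tcp [506.2 347.  209. ] F [-0.3  0.4 -1.5] M [-0.01 -0.09  0.04] op 9.3
up t86.9 tcp [505.3 346.8 274.4] F [ 0.6 -1.2 -2.4] M [-0.04 -0.09  0.04] op 9.4
hover t89.2 tcp [ 514.3 -160.3  288. ] F [ 0.6  1.  -2.8] M [-0.05 -0.09 -0.02] op 9.1
tp_w 360 lx [-88.  -29.1] ly [43.2 95.7] rim z lox,hix,loy,hiy [60.  48.3 55.4 58.8]
sc_w 300 lx [-85.9 -28.2] ly [ 9.2 96.2] rim z lox,hix,loy,hiy [59.2 47.3 56.2 57.5]
```

View pics/sc_w.png

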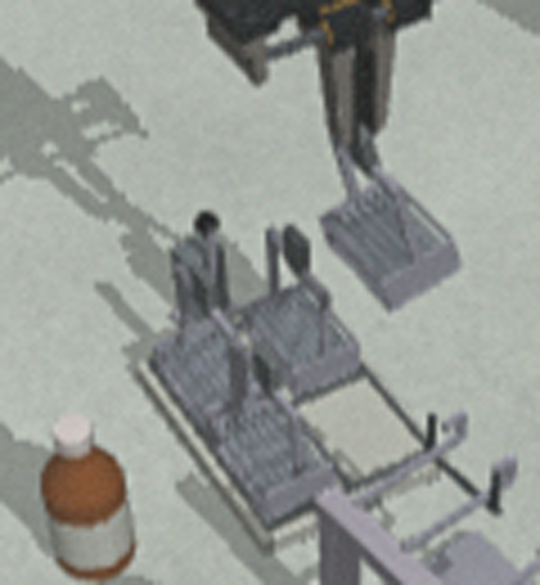

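```bash
cat >> h.py <<'E'
from scipy.spatial.transform import Rotation as Ro
def Rtilt(deg):
    ay=np.array([-np.sin(DPSI),np.cos(DPSI),0]); return Ro.from_rotvec(-np.radians(deg)*ay).as_matrix()@Rz(DPSI)
E
python3 - <<'E'
from h import *
R=Rtilt(11.5); print(R.round(2), robot.solve_ik([*loc2w(-38,47),117],R))
robot.move_l([*loc2w(-38,45),288],R,vel=40); robot.sleep(.4); st("tilted")
f=shot(eyes,"scene","sc_x"); f2=shot(eyes,"top","tp_x"); crop(f,"sc_x",240,90,360,220,4.5)
tilt("tp_x",-1,1,288-119.3); tilt("sc_x",-1,1,288-119.3)
E
```

```text
[[ 0.16  0.97  0.2 ]
 [ 0.99 -0.16 -0.03]
 [-0.    0.2  -0.98]] [ 61.95511291  28.26622483 -57.88556191 117.92661773  38.21505488
  40.18602623 -27.90762676]
tilted t90.1 tcp [ 514.3 -162.1  288. ] F [-0.1 -0.3 -1.8] M [-0.04  0.18 -0.02] op 9.2
tp_x 274 lx [-74.6 -15.1] ly [33.6 94. ] rim z lox,hix,loy,hiy [52.6 50.4 49.1 52.6]
sc_x 338 lx [-74.1 -14.1] ly [ 7.8 94.7] rim z lox,hix,loy,hiy [49.7 48.5 54.7 53. ]
```

View pics/sc_x.png

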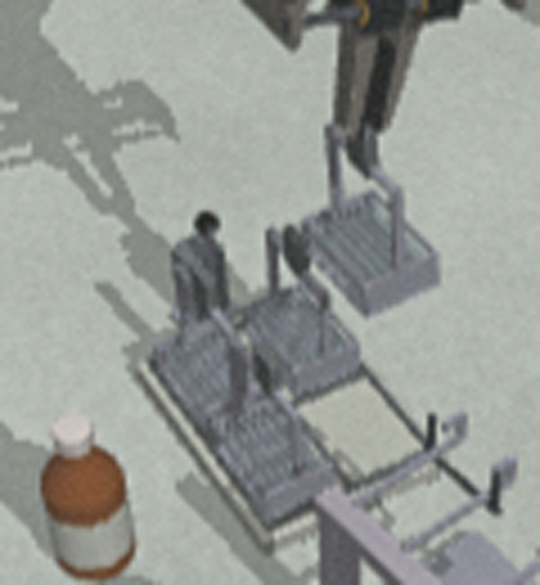

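```bash
python3 - <<'E'
from h import *
R=Rtilt(12.5); n=loc2w(-34.0,43)
robot.move_l([*n,288],R,vel=40); robot.move_l([*n,136],R,vel=100); robot.sleep(.4); st("low")
f=shot(eyes,"scene","sc_y"); f2=shot(eyes,"top","tp_y"); crop(f,"sc_y",250,110,350,210,5.5)
tilt("tp_y",-1,1,136-119.3); tilt("sc_y",-1,1,136-119.3); boxpos("tp_y",-1,1,52,75)
E
```

```text
low t92.5 tcp [ 517.5 -165.2  136.1] F [ 0.4 -0.1 -2.3] M [ 0.05  0.21 -0.04] op 9.2
tp_y 184 lx [-69.9 -10.8] ly [ 6.4 91.7] rim z lox,hix,loy,hiy [52.2 51.2 48.3 53.5]
sc_y 278 lx [-68.6  -9.1] ly [-6.7 92.1] rim z lox,hix,loy,hiy [49.7 49.6 58.1 54.1]
tp_y lx [-69.9 -10.6] ly [ 6.5 92. ] n 200
```

View pics/sc_y.png

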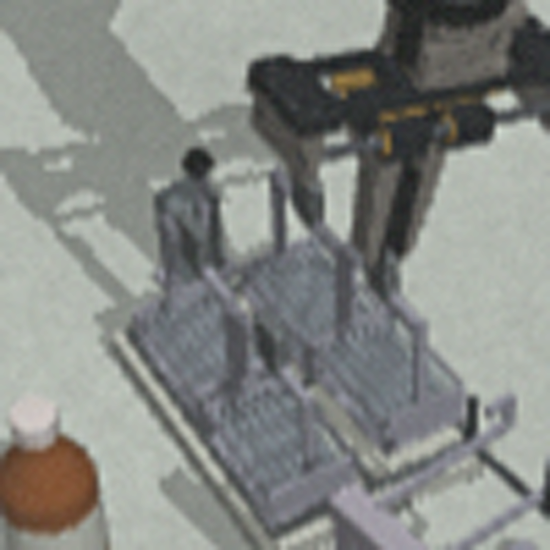

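```bash
python3 - <<'E'
from h import *
R=Rtilt(12.5); n=loc2w(-34.0,43); f0=readout.current_wrist_force()[2]; z=127.
robot.move_l([*n,z],R,vel=60); robot.sleep(.2)
while z>111:
    z-=1.5; robot.move_l([*n,z],R,vel=25); robot.sleep(.1); f=readout.current_wrist_force()
    print("%.1f:%.1f"%(z,f[2]-f0),end=" ")
    if f[2]-f0>5: break
st("touch")
f2=shot(eyes,"top","tp_z"); boxpos("tp_z",-1,1,42,60); deckz("tp_z",-1,1); tilt("tp_z",-1,1,0)
E
```

```text
125.5:-0.0 124.0:-0.3 122.5:0.0 121.0:5.0 119.5:13.6 touch t94.8 tcp [ 519.4 -163.9  121.2] F [-2.1  4.5 11.9] M [0.89 0.11 0.2 ] op 8.8
tp_z lx [-69.   10.6] ly [-12.8  92.1] n 213
tp_z tab n 0 
   lo x rim z90 54.5 39
   hi x rim z90 52.1 45
   lo y rim z90 50.5 26
   hi y rim z90 54.1 61
tp_z 250 lx [-68.8  23.2] ly [-7.8 92.1] rim z lox,hix,loy,hiy [55.1 50.  51.3 54.1]
```

```bash
python3 - <<'E'
from h import *
R=Rtilt(12.5)
robot.move_l([*loc2w(-34,43),121.2],R,vel=25); robot.sleep(.1); st()
robot.move_l([*loc2w(-37,43.5),120.5],R,vel=25); robot.sleep(.1); st()
f2=shot(eyes,"top","tp_A"); boxpos("tp_A",-1,1,42,60); deckz("tp_A",-1,1); f=shot(eyes,"scene","sc_A"); deckz("sc_A",-1,1); crop(f,"sc_A",250,110,350,210,5.5)
E
```

```text
t95.2 tcp [ 518.  -164.8  121.6] F [-0.8  2.   5.7] M [0.56 0.07 0.12] op 8.7
 t95.6 tcp [ 516.  -164.1  121.2] F [2.  1.8 4.6] M [ 0.38 -0.53  0.13] op 9.4
tp_A lx [-69.6  10.6] ly [-13.2  92.5] n 222
tp_A tab n 0 
   lo x rim z90 53.3 44
   hi x rim z90 53.3 39
   lo y rim z90 50.7 27
   hi y rim z90 54.0 61
sc_A tab n 50 lx -39.9 ly 52.3 z95 159.4
   lo x rim z90 51.9 58
   hi x rim z90 52.3 44
   lo y rim z90 49.7 55
   hi y rim z90 54.2 73
```

View pics/sc_A.png

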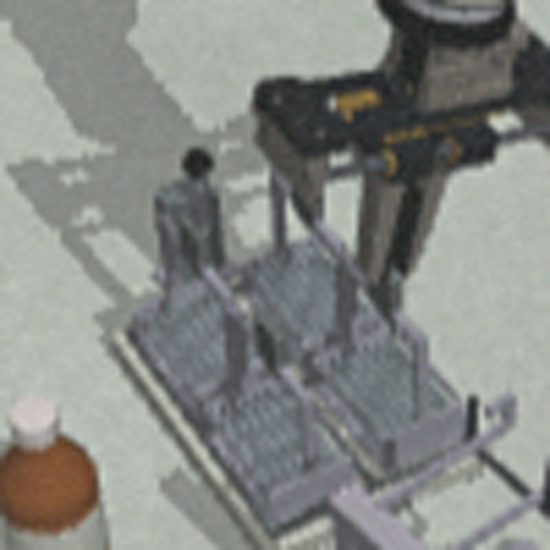

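```bash
python3 - <<'E'
from h import *
R=Rtilt(12.5)
let_go(); robot.sleep(.3); st("rel")
p=np.array(readout.current_tcp_pos()); robot.move_l(p-[0,0,0]-60*R[:,2],R,vel=80)
p=np.array(readout.current_tcp_pos()); robot.move_l([p[0],p[1],290],R,vel=150)
robot.reach([470,120,300],Rz(PSI)); robot.sleep(.2); st()
f=shot(eyes,"scene","sc_B"); f2=shot(eyes,"top","tp_B"); crop(f,"sc_B",240,100,370,230,4.5); crop(f2,"tp_B",340,180,490,280,5)
for a in(1,-1):
    for b in(1,-1):
        for n in("tp_B","sc_B"): deckz(n,a,b)
E
```

```text
rel t97.3 tcp [ 514.5 -164.2  120.5] F [-0.   0.5 -0.7] M [-0.05  0.15 -0.03] op 91.7
 t100.4 tcp [470.4 118.5 299.8] F [-0.3 -0.2  0.1] M [-0.08 -0.06  0.01] op 92.0
tp_B tab n 60 lx 38.5 ly 49.4 z95 146.6
   lo x rim z90 51.4 74
   hi x rim z90 51.5 70
   lo y rim z90 51.0 70
   hi y rim z90 51.3 50
sc_B tab n 31 lx 40.7 ly 50.6 z95 148.1
   lo x rim z90 50.3 51
   hi x rim z90 50.3 61
   lo y rim z90 50.7 69
   hi y rim z90 50.2 63
tp_B tab n 60 lx 37.4 ly -47.5 z95 146.5
   lo x rim z90 51.3 90
   hi x rim z90 50.9 72
   lo y rim z90 50.4 57
   hi y rim z90 51.5 65
sc_B tab n 27 lx 40.2 ly -47.4 z95 146.0
   lo x rim z90 50.8 25
   hi x rim z90 49.8 49
   lo y rim z90 50.0 42
   hi y rim z90 50.6 53
tp_B tab n 59 lx -39.8 ly 50.6 z95 146.7
   lo x rim z90 51.1 80
   hi x rim z90 51.4 68
   lo y rim z90 51.5 68
   hi y rim z90 50.8 56
sc_B tab n 30 lx -37.7 ly 50.4 z95 146.7
   lo x rim z90 48.9 49
   hi x rim z90 50.2 40
   lo y rim z90 52.1 46
   hi y rim z90 50.5 55
tp_B tab n 61 lx -41.6 ly -47.6 z95 146.3
   lo x rim z90 50.5 94
   hi x rim z90 51.1 63
   lo y rim z90 51.0 61
   hi y rim z90 51.5 67
sc_B tab n 29 lx -38.9 ly -47.0 z95 146.4
   lo x rim z90 49.4 27
   hi x rim z90 50.9 18
   lo y rim z90 49.6 38
   hi y rim z90 52.9 37
```

View pics/sc_B.png

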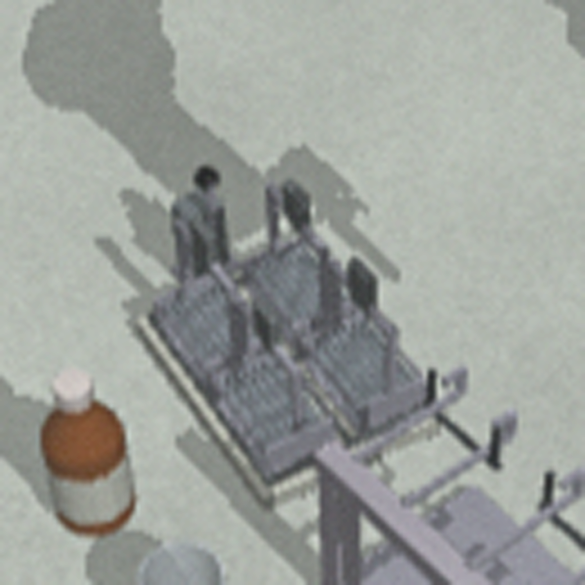

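View pics/tp_B.png

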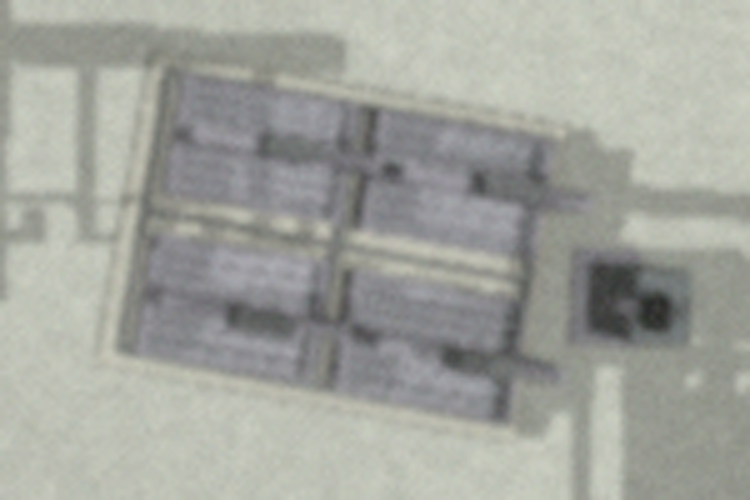

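```bash
python3 - <<'E'
from h import *
grab(10); robot.reach([468,-340,250],Rz(0)); robot.move_l([468,-340,97],Rz(0),vel=120); robot.sleep(.2); st("pre")
for x in (485,495,503,509,514,518,521,523):
    robot.move_l([x,-340,97],Rz(0),vel=40); robot.sleep(.1); st(x)
f=shot(eyes,"scene","sc_C"); shot(eyes,"top","tp_C"); crop(f,"sc_C",240,100,330,190,6)
E
```

```text
pre t105.1 tcp [ 468.2 -340.2   97.5] F [-0.1 -0.9  0. ] M [-0.01 -0.07 -0.01] op 0.5
485 t105.8 tcp [ 484.8 -339.9   96.9] F [0.1 0.2 0.7] M [-0.03 -0.13  0.  ] op 0.4
495 t106.3 tcp [ 494.9 -339.9   96.9] F [-0.  -0.2  0.8] M [-0.01 -0.07 -0.02] op 0.5
503 t106.8 tcp [ 503.  -339.9   96.9] F [-0.4  0.1 -0.6] M [-0.07 -0.07 -0.02] op 0.4
509 t107.2 tcp [ 509.1 -340.    97.1] F [-0.3  0.2  0.3] M [-0.06 -0.01  0.01] op 0.6
514 t107.5 tcp [ 514.1 -340.    97.1] F [-0.1 -0.3  1.4] M [-0.   -0.08  0.03] op 0.8
518 t107.9 tcp [ 518.1 -339.9   97. ] F [0.6 0.1 1.7] M [-0.02 -0.04 -0.02] op 0.4
521 t108.2 tcp [ 521.1 -340.    97.1] F [ 0.5 -0.1  0.7] M [-0.04 -0.06 -0.03] op 0.4
523 t108.6 tcp [ 523. -340.   97.] F [-0.1  0.5  1.1] M [-0.06 -0.04 -0.02] op 0.3
```

View pics/sc_C.png

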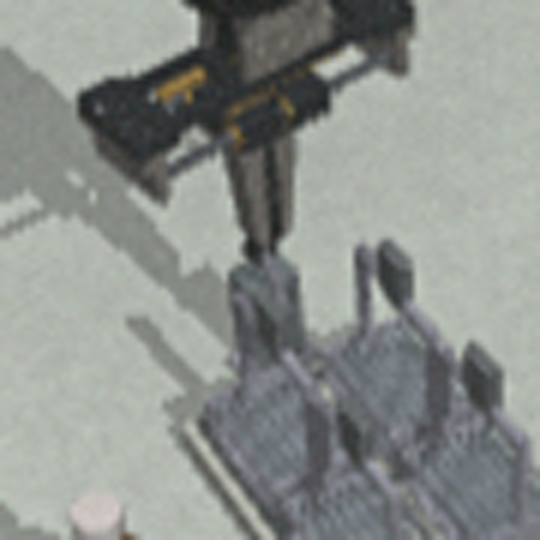

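```bash
python3 - <<'E'
from h import *
f=load("sc_C"); crop(f,"C1",262,118,302,168,12)
f=load("tp_C"); crop(f,"C2",430,200,500,270,8)
E
```

```text
(no output)
```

View pics/C1.png

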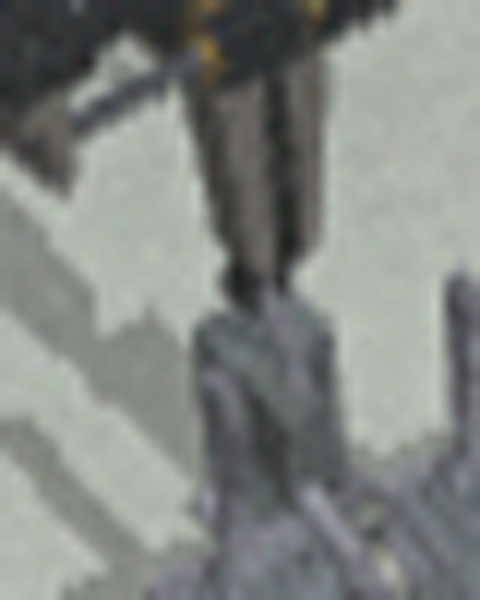

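View pics/C2.png

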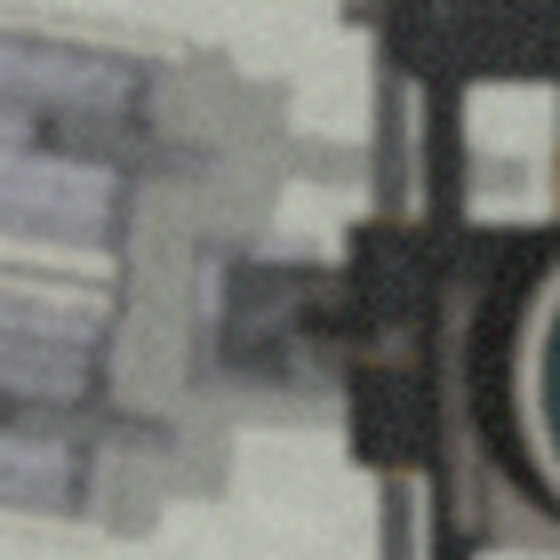

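```bash
python3 - <<'E'
from h import *
np.set_printoptions(precision=0,suppress=True)
f=load("sc_C");P=cloud(f);g=f["frame"].mean(-1)
for v in range(134,158):
    print(v,[ "%d/%d,%d,%d"%(g[v,u],*P[v,u]) for u in range(278,290)])
E
```

```text
134 ['130/450,-492,0', '68/543,-339,151', '46/537,-341,146', '49/540,-331,154', '67/538,-327,156', '70/536,-324,157', '57/529,-329,149', '32/526,-327,149', '38/521,-328,146', '65/517,-329,143', '77/511,-331,138', '128/416,-464,-1']
135 ['132/455,-484,2', '88/541,-343,143', '46/541,-336,148', '46/541,-331,151', '65/538,-329,150', '70/535,-327,150', '56/530,-328,146', '30/525,-329,143', '36/520,-331,139', '66/515,-332,136', '83/514,-327,138', '123/420,-458,0']
136 ['126/460,-477,4', '90/455,-478,0', '46/538,-342,137', '48/539,-334,143', '66/538,-329,146', '69/536,-325,147', '59/531,-327,143', '34/525,-330,138', '35/523,-327,138', '67/518,-327,136', '83/512,-330,130', '129/423,-454,-1']
137 ['124/462,-475,1', '106/458,-474,0', '52/536,-345,129', '46/539,-334,138', '58/537,-331,139', '69/535,-328,140', '66/531,-328,138', '31/528,-326,138', '31/523,-327,134', '68/517,-330,128', '90/513,-329,127', '126/429,-447,1']
138 ['126/464,-473,-1', '126/461,-470,-1', '87/539,-341,129', '45/535,-341,127', '55/540,-327,139', '70/533,-331,133', '68/531,-328,133', '29/526,-329,130', '31/525,-325,131', '
[... 1276 characters left out ...]
7,-366,71', '60/534,-335,103', '81/528,-337,97', '82/525,-335,98', '81/510,-350,78', '80/504,-353,73', '89/502,-350,73', '107/453,-415,0']
145 ['77/531,-373,70', '71/531,-366,75', '72/529,-362,76', '65/525,-362,74', '64/523,-358,76', '76/519,-358,73', '72/529,-336,95', '86/525,-336,92', '84/510,-351,73', '82/506,-351,71', '78/504,-348,71', '95/502,-344,73']
146 ['63/536,-366,73', '67/534,-362,74', '78/531,-359,75', '73/528,-358,74', '71/527,-353,76', '66/522,-354,73', '66/530,-336,90', '81/522,-341,82', '86/523,-333,88', '79/511,-345,72', '67/507,-344,70', '71/505,-340,72']Traceback (most recent call last):
  File "<stdin>", line 5, in <module>
ValueError: cannot convert float NaN to integer
```

```bash
python3 - <<'E'
from h import *
f=load("sc_C"); t=load("tp_C")
for p in((523,-330,97),(523,-340,97),(541,-330,97),(505,-330,97),(523,-340,112),(518,-339,112)): print(p,w2p(f,np.array(p,float)).round(1),w2p(t,np.array(p,float)).round(1))
st()
E
```

```text
(523, -330, 97) [286.5 144.6] [463.6 239.2]
(523, -340, 97) [284.8 143.2] [467.9 239.3]
(541, -330, 97) [282.5 146.9] [463.5 231.4]
(505, -330, 97) [290.5 142.4] [463.7 247. ]
(523, -340, 112) [284.5 140. ] [470.3 239.7]
(518, -339, 112) [285.8 139.5] [469.9 241.9]
 t108.7 tcp [ 523. -340.   97.] F [ 0.4 -0.7  1.1] M [ 0.01 -0.03  0.03] op 0.4
```

```bash
python3 - <<'E'
from h import *
robot.move_l([470,-340,97],Rz(0),vel=100); robot.move_l([470,-340,86],Rz(0),vel=60); robot.sleep(.3)
f=shot(eyes,"scene","sc_D0"); crop(f,"D0",255,105,315,165,8)
for x in (490,500,510,515,520,525):
    robot.move_l([x,-340,86],Rz(0),vel=40); robot.sleep(.2); st(x)
f=shot(eyes,"scene","sc_D"); shot(eyes,"top","tp_D"); crop(f,"D1",255,105,315,165,8)
a=cv2.imread("pics/D0.png");b=cv2.imread("pics/D1.png"); cv2.imwrite("pics/D.png",cv2.resize(np.hstack([a,b]),(800,400)))
E
```

```text
490 t110.9 tcp [ 489.7 -340.1   86. ] F [0.3 0.3 0.5] M [-0.05 -0.1   0.05] op 0.2
500 t111.5 tcp [ 499.9 -339.9   85.9] F [-0.6 -0.  -0.1] M [-0.   -0.02 -0.01] op 0.3
510 t112.1 tcp [ 510.  -340.    86.1] F [-0.   0.2  0.7] M [-0.05 -0.01  0.01] op 0.7
515 t112.6 tcp [ 515.  -340.    86.1] F [-0.7 -0.   0.6] M [-0.03  0.01 -0.06] op 0.4
520 t113.0 tcp [ 520.1 -340.    86.1] F [-0.5 -0.4  1.8] M [-0.11  0.05  0.02] op 0.3
525 t113.5 tcp [ 525.1 -340.    86.1] F [-0.6 -0.6  2. ] M [-0.03  0.08 -0.01] op 0.5
```

View pics/D.png

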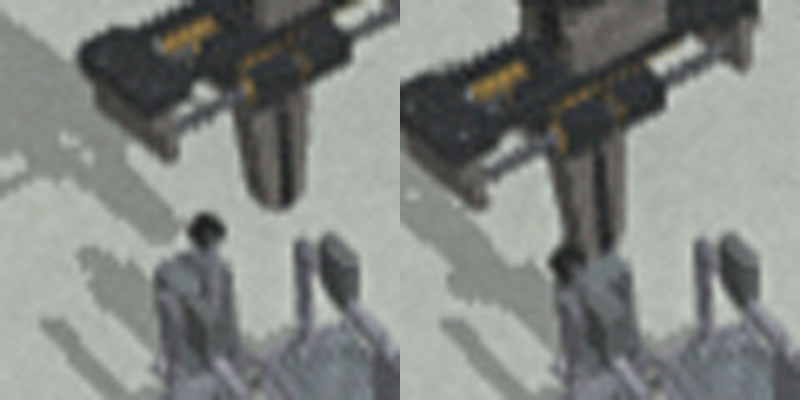

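```bash
python3 - <<'E'
from h import *
f=load("sc_D")
for th in(0,.3,.4,.5,.6,.7,.8,.9): print(th,w2p(f,np.array([518+50*np.sin(th),-339,62+50*np.cos(th)])).round(1))
P=cloud(f);g=f["frame"].mean(-1)
m=(g<50)&(P[...,1]<-328)&(P[...,1]>-350)&(P[...,2]>85)&(P[...,2]<125)&(P[...,0]>505)&(P[...,0]<575)
print(m.sum(),P[m].mean(0),P[m].min(0),P[m].max(0))
E
```

```text
0 [285.8 139.5]
0.3 [282.5 141.8]
0.4 [281.5 142.8]
0.5 [280.5 143.8]
0.6 [279.6 144.9]
0.7 [278.8 146.1]
0.8 [278.  147.2]
0.9 [277.3 148.4]
27 [ 540.27587491 -336.85488254  111.58736849] [ 523.07963726 -348.18662535   99.62414281] [ 552.75654408 -328.05829106  123.60050345]
```

```bash
python3 - <<'E'
from h import *
for x in (528,531,533):
    robot.move_l([x,-340,86],Rz(0),vel=30); robot.sleep(.2); st(x)
f=shot(eyes,"scene","sc_E"); crop(f,"E1",255,105,315,165,8)
E
```

```text
528 t114.1 tcp [ 527.9 -340.    86. ] F [-0.7 -0.7  1.5] M [-0.1   0.19 -0.02] op 0.3
531 t114.5 tcp [ 531. -340.   86.] F [-0.9 -0.2  1.3] M [-0.05  0.18 -0.02] op 0.4
533 t115.0 tcp [ 533. -340.   86.] F [-0.7  1.1  0.6] M [-0.02  0.21 -0.01] op 0.7
```

View pics/E1.png

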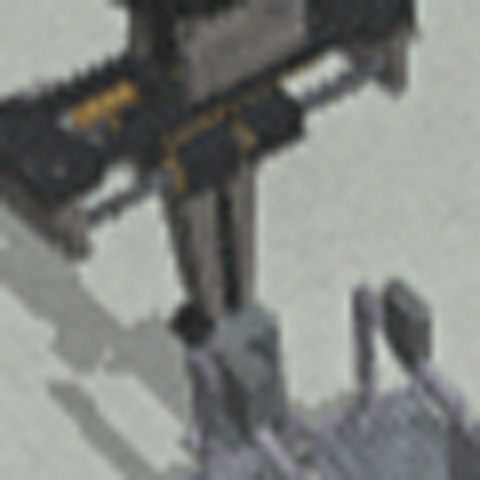

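```bash
python3 - <<'E'
from h import *
robot.move_l([470,-340,86],Rz(0),vel=60); robot.move_l([470,-340,280],Rz(0),vel=150)
robot.reach([420,60,320],Rz(0)); robot.sleep(.5); st()
f=shot(eyes,"scene","sc_F"); f2=shot(eyes,"top","tp_F"); crop(f,"F1",230,90,470,310,2.5); crop(f2,"F2",140,100,500,290,2.2)
for a in(1,-1):
    for b in(1,-1): deckz("tp_F",a,b)
P=cloud(f2);m=(P[...,2]>105)&(P[...,0]>480)&(P[...,0]<560)&(P[...,1]<-325)&(P[...,1]>-355); print("roller",P[m].mean(0))
E
```

```text
t119.7 tcp [420.   59.9 320. ] F [-0.8 -0.1  1.1] M [ 0.03 -0.05  0.01] op 0.8
tp_F tab n 58 lx 38.5 ly 48.9 z95 146.7
   lo x rim z90 51.1 74
   hi x rim z90 51.2 74
   lo y rim z90 50.8 71
   hi y rim z90 50.8 51
tp_F tab n 60 lx 37.4 ly -47.5 z95 147.2
   lo x rim z90 51.3 90
   hi x rim z90 51.4 75
   lo y rim z90 51.1 55
   hi y rim z90 51.3 66
tp_F tab n 58 lx -39.7 ly 50.7 z95 148.1
   lo x rim z90 50.9 81
   hi x rim z90 51.1 68
   lo y rim z90 50.8 67
   hi y rim z90 51.3 56
tp_F tab n 62 lx -41.6 ly -47.7 z95 147.3
   lo x rim z90 50.9 96
   hi x rim z90 51.3 63
   lo y rim z90 51.2 65
   hi y rim z90 51.0 65
roller [ 517.12837411 -337.68142707  116.26552204]
```

View pics/F1.png

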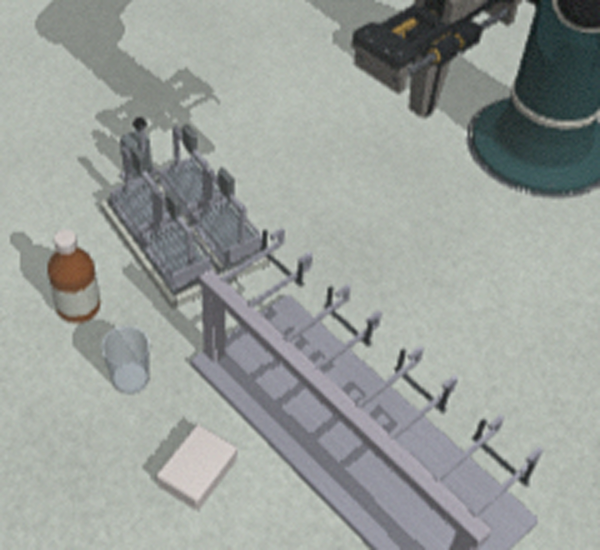

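View pics/F2.png

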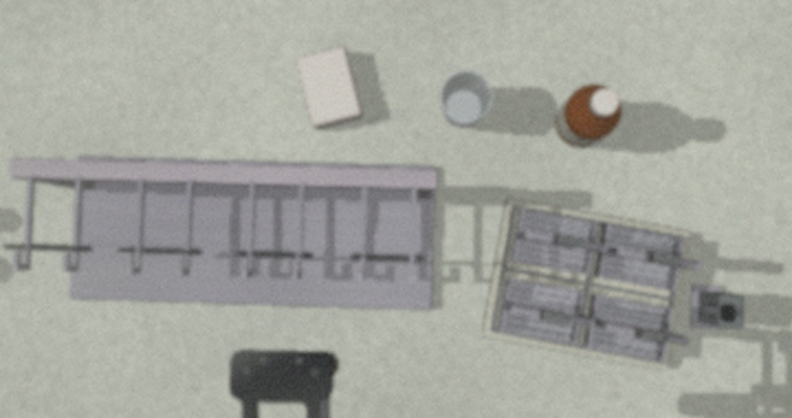

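The rack is empty and all four carriers sit level in their nests. The roller is upright again and the bystanders haven't moved, so I'm handing in.

```bash
python3 - <<'E'
from h import *
robot.close_job(); print("closed")
E
```

```text
the job is handed in; nothing more can be done
closed
```

The job is handed in: all four carriers are off the rack and each stands in its own nest. After that I pushed the roller over and let it spring back. It took about 120 s of the 200 s allowed.

**Problems on the way**
- **Dropped carrier:** the carrier from station 2 slipped out of the grip in transit, probably the momentary slackening. It landed upright but leaning, with one end on the rack's base plate. I picked it up by its tab at that tilt and placed it.
- **Knocked carrier:** the one at station 1 was set swinging while the arm was away, and hung about 3 mm to one side afterwards. I waited until it was still, then took it off.
- **Tilted in the grip:** several carriers hung tilted, the last by about 11°. I corrected this while placing them.
- **First placing:** the first carrier touched a rim, so I lifted it and shifted it about 5 mm.
- **Roller:** the first push moved it only about 0.3 rad because the fingertips taper, so I pushed again lower down.

**Last checks (camera only)**
- **Carriers:** box rims read 51 mm above the bench on all four sides and tab tops 147 mm. Nominal is 50 and 145 mm, the same small offset for all four.
- **Switch:** the roller reached about 0.65 rad, past the 0.5 rad trip point, then came back upright. The push measured only about 0.7–0.9 N against the 1.5 N expected, near the sensor's noise, so the trip rests on the pictures.
- **Other limits:** the grip was set to 25 N on the tabs, and no wrist reading exceeded about 13 N. The beaker, bottle and slide box look untouched.

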